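Put the toy cat to bed in the tip-roof kennel

TASK

Open the toy kennel by pressing down the tab at the back of its roof until the roof is tipped fully up, then press the white cat all the way home into its snug foam bed inside, upright. Then press the roof down again until it is shut over the cat. Be gentle with the thin kennel and the ceramic cat, and leave the other toys where they stand.

Things in the scene. Friction and masses are not known exactly. Their poses are not given: they have to be found in the camera images.
- kennel: Fixed brown wooden toy kennel, an open-topped box 156 mm (x) by 132 mm (y), 6 mm walls, rim 115 mm above the table. Origin: centre of its underside, on the table. Its -x face with the little swing door (not needed) is the front; the roof is hinged at the back (+x); z up. Inside, grey foam fills it up to 75 mm above the table, with one cutout for the cat.
- bed (a point): Centre of the hard floor of the foam cutout, 43 mm above the table, 30 mm in front (-x) of the kennel's origin; kennel's axes. The cat is home when its base bears on this floor.
- bed_mouth (a point): Centre of the cutout's mouth, 75 mm above the table; kennel's axes. Cutout: 74 mm (x) by 46 mm (y), 32 mm deep. A springy foam lip bulges 5.5 mm from each long wall at half depth, 35 mm between them: the cat's base meets them about 10 mm down, is held there, does not sink by its own weight, and takes 5 to 15 N (varies) to push on down to the floor.
- roof (a joint): Angle of the flat wooden roof (rad), a rocker: 0 = shut (level, just above the rim), 1.3 = fully open against a hard stop; the front edge rises as it grows. At the start 0 to 0.2. A stiff hinge (0.2 N m of friction, no spring) keeps it wherever it is left. Pressing the tab takes about 4 to 9 N until the stop; closing from 110 mm before the hinge takes 1 to 3 N.
- roof_hinge (a point): Middle of the roof's pivot axis, which runs along the kennel's y, 76 mm behind (+x) the kennel's origin and 120 mm above the table; fixed to the kennel, same axes. The roof panel runs 162 mm from it towards the front, is 142 mm wide and 8 mm thick (axis at mid thickness).
- roof_edge (a point): Middle of the front edge of the roof on its upper face, 160 mm from the hinge axis, moving with the roof. Open, the roof stands up steeply behind the bed with this upper face to the back.
- tab_top (a point): A good place to press: on the upper face of the wooden lever tab, 60 mm from the hinge axis, on its centre line. The tab is rigidly part of the roof and sticks out behind the hinge, 78 mm long from the axis, 46 mm wide, 8 mm thick. Roof shut: it points up and back, 0.65 rad above level; fully open: 0.65 rad below level. Axes: the roof's (level when shut).
- cat: White ceramic cat lying with paws tucked in: block-like body 66 mm long (x), 38 mm wide (y), flat upright sides; head at +x rising to 64 mm (ear tips 68 mm). Origin: centre of its base, z up. 100 to 180 g. It starts standing on the table. In the bed it may face front or back; its long side goes along the kennel's x.
- cat_back (a point): Point on the cat's flat back, 50 mm above its base and 10 mm behind (-x) its centre: a good place to press. The back is free from 33 mm behind to 5 mm in front of the centre; in front of that is the head, 26 mm across.
- bowl: Bystander: grey plastic dog bowl, 84 mm across, 32 mm high, on the table. Origin: centre of its underside.
- chair: Bystander: blue plastic toy garden chair 66 x 66 mm, 98 mm high. Origin: centre between its feet, on the table.
- trowel: Bystander: small aluminium trowel, 180 mm long, lying along its x. Origin: under its middle, on the table.
- pot: Bystander: terracotta toy flower pot, 66 mm across, 54 mm high. Origin: centre of its underside.
- bench: Bystander: toy wooden bench 50 x 130 mm, 46 mm high. Origin: centre of its underside.
Not all that is in view belongs to the job. Several things look just like the cat: the one meant starts farthest to the robot's left.

How it is judged:
By the outcome, as a careful person would: the job done as asked, in the order asked, and still so for the second after the job is handed in, with the robot touching nothing.
It also fails if it takes over 72 s, if anything falls off the work surface, if the arm or the gripper's body presses on something with over 40 N, if the wrist force passes 120 N, or if a joint passes its speed limit or range.

ROBOT

A 7-joint arm with a two-finger parallel gripper is mounted at the origin on the work surface. World frame = base frame: x ahead of the robot, y to its left, z up, the work surface at z = 0. Lengths are in m, angles in rad, forces in N, time in s.
With the tool pointing down it reaches from about 0.425 to 0.95 m from the base axis. Payload 16.7 kg.
Tool frame: the origin (TCP) lies midway between the tips of the shut fingers; the grasp point (between the pads) lies 19 mm behind it; x points along the fingers, y is the direction in which the jaws open and shut, and the axes are right-handed (so a half turn about x gives the same grasp; the last joint's range is limited). The gripper opens to 94 mm and grips with 3 to 60 N. Pads are 16 mm wide; open, the fingers measure 119 mm over their backs; the gripper's body (75 mm by 177 mm) begins 78 mm behind the grasp point.
Start: joints at [1.004, 0.426, 0.074, 1.606, -0.034, 1.111, -0.067], TCP at [0.274, -0.617, 0.205] pointing down, gripper open.
Joint ranges: [-2.85, 2.85], [-0.5, 2.14], [-1.23, 1.37], [0.21, 2.46], [-1.02, 4.16], [0.16, 2.05], [-2.73, 2.73]. Speed limits (rad/s): [1.89, 1.89, 2.39, 2.39, 3.01, 3.01, 3.01].

INTERFACE

Orientations are given as [roll, pitch, yaw] about the fixed x, y, z axes, in that order (R = Rz(yaw) Ry(pitch) Rx(roll)).
In Python, from station import monitor, viewer, order gives the robot as it stands.
- The arm moves only by the tool carry_out, never from a script. Its argument "commands" is one flat list of numbers, 6 for each row, row after row: the shift along the tool's x, y, z in mm, then the turn, a rotation vector about the tool's x, y, z in rad. A call has 1 to 20 rows; each row is the pose to reach, as a shift and turn from the pose measured when the call began, along the tool's axes at that moment; what a row does not reach only later rows make up. A row lasts 1/12 s, in which the tool goes at most 41.7 mm and 7.16 degrees, less where a joint would pass 70% of its speed; a pose out of reach is approached as far as the arm can. A call with a gripper value outside its range is refused whole. "claw" is the closure in counts, from 0 (fully open) to 255 (shut), set as the call begins (left out, the last holds). The fingers move at their own pace and stop on an object; "squeeze" is the grip in N (left out, the last holds). Time passes only in rows, so rows that repeat a pose let the fingers close. It gives the time, the measured TCP pose, the force and the opening at its end, in the units of the state.
- monitor.observe(): the state, without advancing time (a new reading comes with each control period).
- viewer.read_camera(name): name is "side" or "top" or "wrist"; returns (picture, depth): 480x640x3 uint8, blue, green, red; 480x640 float32, m along the optical axis (not along the pixel's ray), 0 where there is no reading.
- viewer.camera_model(name): a dict with "fov_y" (degrees; the focal length in pixels is half the picture's height over the tangent of half this angle, whatever the lens; pixels are square), "cx", "cy" (the principal point, pixels), "R" (3x3) and "t" (3): a world point X has camera coordinates R X + t. Camera axes: x right, y down, z forward; pixel columns grow to the right and rows downward; lengths in m; the calibration is good to about 2 mm. A picture is of the moment at which its call begins: read the wrist's pose just before it. camera_model takes no time and is no camera call; for the wrist camera it gives the pose at the moment of the call.
- order.sign_off(): hands the job in, once; it reports no verdict.
The state is a dict: "time": time; "joint_positions": joint angles; "joint_velocities": joint speeds; "joint_torque": joint torques, N m; "ee_pos": TCP position; "ee_rot": TCP orientation; "ft_force": force on the tool from outside, world axes, zero at the start; "ft_torque": the same for the moment, N m; "width": finger opening in m.
Only numpy, scipy, OpenCV 4.12 (cv2) and the standard library are available. Lean on these libraries where they do the work, as an engineer would, in place of code of your own. Each camera call takes 0.05 s, during which the arm holds its last target.

## Working session

There is one attempt and no reset: what is moved stays moved. The work goes in short steps, Python scripts to look and compute and a tool call to move; the robot and the scene stay as the last step left them, time stands still between calls to the robot, and variables do not carry over. Pictures are saved under pics/ and viewed, and the job is handed in when it is done.

Besides the shell and the picture viewer there is one more tool, called by a JSON object that holds its "name" and its "arguments", one argument or row to a line. carry_out: Moves the arm, as the interface text tells. Its arguments: {"type":"object","properties":{"commands":{"type":"array"},"claw":{"type":"number"},"squeeze":{"type":"number"}},"required":["commands"]}

```bash
ls; mkdir -p pics
cat > h.py <<'E'
import numpy as np, cv2
from station import monitor, viewer, order
from scipy.spatial.transform import Rotation as Ro
def grab(n,tag):
    m=viewer.camera_model(n); p,d=viewer.read_camera(n)
    cv2.imwrite(f'pics/{tag}.png',p); np.savez(f'{tag}.npz',p=p,d=d,R=m['R'],t=m['t'],f=240/np.tan(np.radians(m['fov_y'])/2),cx=m['cx'],cy=m['cy'])
def load(tag): return np.load(f'{tag}.npz')
def cloud(z):
    d=z['d'];v,u=np.mgrid[:480,:640]
    X=np.stack([(u-z['cx'])/z['f']*d,(v-z['cy'])/z['f']*d,d],-1)
    W=(X-z['t'])@z['R']; W[d==0]=np.nan
    return W
def pix(z,X):
    c=z['R']@np.array(X)+z['t']; return z['f']*c[:2]/c[2]+[z['cx'],z['cy']]
def st():
    s=monitor.observe(); print({k:np.round(s[k],4).tolist() for k in s}); return s
def tool(target,rpy=None):
    """shift in tool mm and rotvec to target"""
    s=monitor.observe();R=Ro.from_euler('xyz',s['ee_rot'])
    print('shift mm',np.round(R.inv().apply(np.array(target)-s['ee_pos'])*1000,1), 'rv',None if rpy is None else np.round((R.inv()*Ro.from_euler('xyz',rpy)).as_rotvec(),3))
E
python3 - <<'E'
from h import *
s=st()
for n in ['top','side','wrist']: grab(n,n+'0'); z=load(n+'0'); print(n,np.round(z['R'],3).tolist(),z['t'],z['f'],z['cx'],z['cy'])
E
```

```text
pics
{'time': 0.0, 'joint_positions': [1.0035, 0.4267, 0.0738, 1.6066, -0.0341, 1.1108, -0.0671], 'joint_velocities': [-0.0012, 0.0004, -0.0015, -0.0001, 0.0001, -0.0007, -0.0001], 'joint_torque': [0.0021, -93.5831, 3.6681, -45.4187, -0.0487, 0.0203, 0.0002], 'ee_pos': [0.2737, -0.6165, 0.2048], 'ee_rot': [-1.4838, 1.5695, 2.0756], 'ft_force': [0.9146, 0.3219, -0.3493], 'ft_torque': [-0.0297, 0.0276, -0.0295], 'width': 0.0941}
top [[0.008, -1.0, 0.013], [-0.997, -0.009, -0.071], [0.071, -0.012, -0.997]] [0.00977521 0.54449683 1.2935407 ] 444.10643872416887 322.6636159837306 237.23068341740313
side [[-0.879, -0.476, 0.011], [-0.364, 0.657, -0.66], [0.307, -0.584, -0.751]] [0.48172395 0.26869602 1.28461012] 515.4843584096917 321.2444100577025 241.6710821374748
wrist [[0.405, -0.914, -0.002], [-0.884, -0.392, 0.254], [-0.233, -0.102, -0.967]] [-0.6744327  -0.02602179  0.39173552] 339.6428588231613 325.6018602162691 241.20568222274866
```

View pics/top0.png

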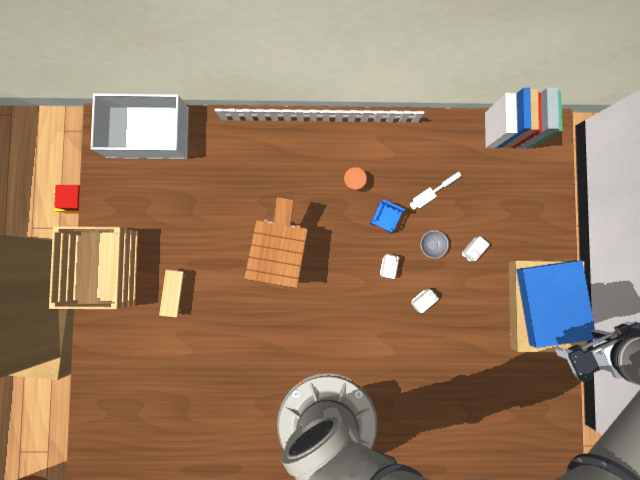

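View pics/side0.png

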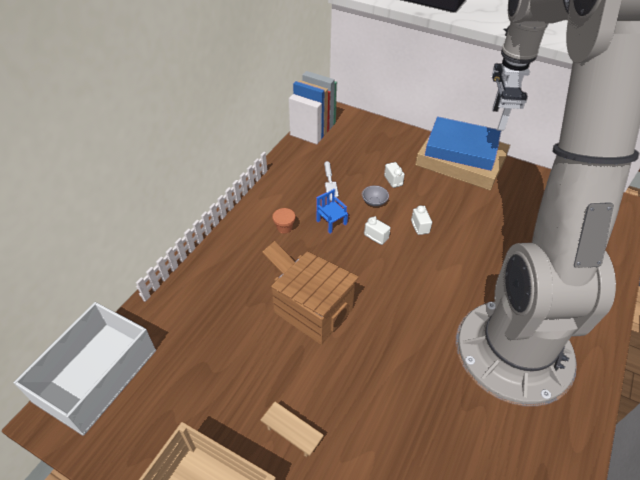

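The top view shows the kennel at about (276,252), with its tab pointing up-image (+x). There are cat-like objects at (390,266), (425,300) and (476,248). The one farthest left (+y) is at (390,266). The chair is at (388,215) and the bowl at (434,244).

```bash
python3 - <<'E'
from h import *
for n in ['top0','side0']:
    z=load(n);W=cloud(z)
    # kennel roof points
    def box(name,x0,x1,y0,y1,z0,z1):
        m=(W[...,0]>x0)&(W[...,0]<x1)&(W[...,1]>y0)&(W[...,1]<y1)&(W[...,2]>z0)&(W[...,2]<z1)
        P=W[m]; 
        if len(P)<10: print(n,name,len(P));return
        r=cv2.minAreaRect((P[:,:2]*1000).astype(np.float32)); c=P.mean(0)
        A=np.c_[P[:,:2],np.ones(len(P))];co=np.linalg.lstsq(A,P[:,2],rcond=None)[0]
        print(n,name,len(P),np.round(P.min(0),3),np.round(P.max(0),3),'rect',np.round(r[0],1),np.round(r[1],1),round(r[2],1),'plane',np.round(co,3))
    for (u,v) in ([(276,252),(390,266),(425,300),(476,248),(283,205),(388,215),(434,244)] if n=='top0' else [(315,280),(377,230),(422,220),(395,175)]):
        print(n,(u,v),np.round(W[v,u],3))
    box('roof',.35,.72,-.0,.30,.105,.2)
    box('tab',.35,.85,-.0,.30,.15,.2)
    box('cat',.38,.55,-.25,-.1,.04,.08)
E
python3 - <<'E'
import cv2
a=cv2.imread('pics/top0.png')[180:330,220:480]
cv2.imwrite('pics/top0c.png',cv2.resize(a,None,fx=3,fy=3,interpolation=cv2.INTER_CUBIC))
a=cv2.imread('pics/side0.png')[150:350,250:450]
cv2.imwrite('pics/side0c.png',cv2.resize(a,None,fx=3,fy=3,interpolation=cv2.INTER_CUBIC))
E
```

```text
top0 (276, 252) [0.496 0.141 0.13 ]
top0 (390, 266) [ 0.461 -0.18   0.052]
top0 (425, 300) [ 0.365 -0.278  0.058]
top0 (476, 248) [ 0.515 -0.428  0.054]
top0 (283, 205) [0.62  0.122 0.154]
top0 (388, 215) [ 0.608 -0.174  0.051]
top0 (434, 244) [ 0.528 -0.32   0.002]
top0 roof 3649 [0.402 0.061 0.105] [0.641 0.223 0.166] rect [525.2 135.7] [142.2 229.5] 80.7 plane [-0.042  0.007  0.158]
top0 tab 198 [0.405 0.085 0.15 ] [0.641 0.217 0.166] rect [526.3 135.9] [133.4 227.6] 81.8 plane [ 0.029 -0.012  0.14 ]
top0 cat 306 [ 0.426 -0.203  0.041] [ 0.493 -0.157  0.07 ] rect [ 459.9 -180.3] [38.9 66.1] 79.7 plane [ 0.129 -0.071 -0.019]
side0 (315, 280) [0.491 0.14  0.134]
side0 (377, 230) [ 0.452 -0.158  0.051]
side0 (422, 220) [ 0.354 -0.262  0.047]
side0 (395, 175) [ 0.502 -0.408  0.046]
side0 roof 3854 [0.401 0.061 0.105] [0.638 0.226 0.163] rect [523.9 138.5] [145.8 229.5] 81.0 plane [-0.018 -0.04   0.15 ]
side0 tab 180 [0.402 0.098 0.15 ] [0.638 0.219 0.163] rect [524.9 139.5] [124.  228.2] 80.4 plane [ 0.03  -0.021  0.14 ]
side0 cat 264 [ 0.424 -0.198  0.04 ] [ 0.492 -0.151  0.07 ] rect [ 457.6 -176.6] [42.6 65.7] 81.1 plane [ 0.102 -0.195 -0.029]
```

View pics/top0c.png

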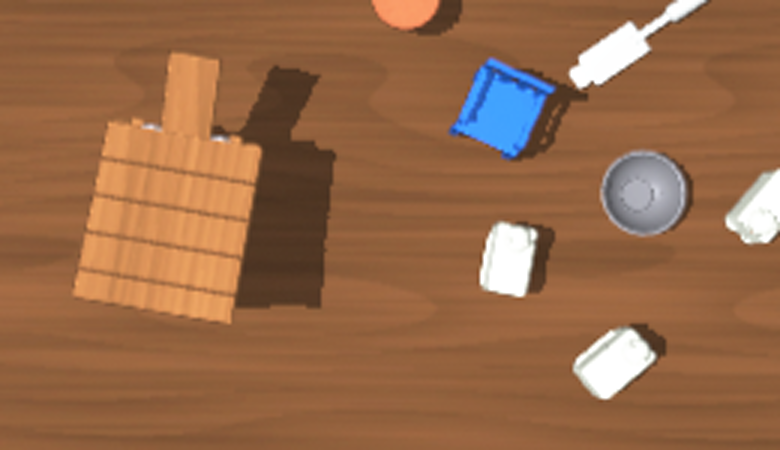

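View pics/side0c.png

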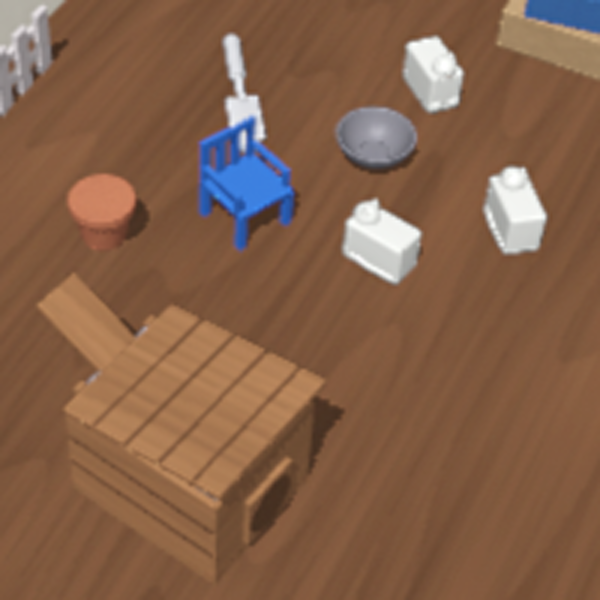

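Run:
```python
from h import *
for n in ['top0','side0']:
    W=cloud(load(n)); 
    yaw=np.radians(-9.3)
    for yaw_d in [-9.3]:
        c,s=np.cos(np.radians(yaw_d)),np.sin(np.radians(yaw_d))
        U=W[...,0]*c+W[...,1]*s; V=-W[...,0]*s+W[...,1]*c; Z=W[...,2]
        m=(U>.36)&(U<.535)&(V>.13)&(V<.31)&(Z>.1)&(Z<.2)
        if 1:
            A=np.c_[U[m],V[m],np.ones(m.sum())]; z=Z[m].copy(); k=np.ones(len(z),bool)
            for _ in range(8):
                co=np.linalg.lstsq(A[k],z[k],rcond=None)[0]; k=abs(A@co-z)<.003
            print(n,co,k.sum(),'U',U[m][k].min(),U[m][k].max(),'V',V[m][k].min(),V[m][k].max())
            # edges per V-percentile
            u,v=U[m][k],V[m][k]
            for lo,hi in [(.15,.18),(.18,.21),(.21,.24),(.24,.27)]:
                q=(v>lo)&(v<hi); print('  v',lo,'umin',u[q].min().round(4) if q.any() else None)
            for lo in [.40,.43,.46,.49]:
                q=(u>lo)&(u<lo+.03); print('  u',lo,'v',v[q].min().round(4),v[q].max().round(4))
        t=(U>.555)&(U<.68)&(V>.17)&(V<.27)&(Z>.1)&(Z<.2)
        A=np.c_[U[t],np.ones(t.sum())];co=np.linalg.lstsq(A,Z[t],rcond=None)[0]
        print(' tab slope',np.arctan(co[0]),co,'U',U[t].min(),U[t].max(),'V',V[t].min(),V[t].max(),'z',Z[t].max())
        # cat
    m=(W[...,0]>.4)&(W[...,0]<.52)&(W[...,1]>-.23)&(W[...,1]<-.13)&(Z>.053)&(Z<.08)
    print('head',W[m].mean(0),m.sum())
    m=(W[...,0]>.4)&(W[...,0]<.52)&(W[...,1]>-.23)&(W[...,1]<-.13)&(Z>.046)&(Z<.052)
    print('back',W[m].mean(0),m.sum(), cv2.minAreaRect((W[m][:,:2]*1000).astype(np.float32)))
```

```text
top0 [-0.14135355  0.00140685  0.2015809 ] 2424 U 0.3819021020243076 0.5349690427181938 V 0.14770166760225506 0.28987854388221007
  v 0.15 umin 0.3823
  v 0.18 umin 0.3822
  v 0.21 umin 0.3819
  v 0.24 umin 0.3823
  u 0.4 v 0.1478 0.2899
  u 0.43 v 0.1483 0.2893
  u 0.46 v 0.1478 0.2889
  u 0.49 v 0.1477 0.2888
 tab slope 0.4964168636903699 [ 0.54165905 -0.16785878] U 0.5550664781116981 0.6111432045021412 V 0.1955640526760435 0.2419169371178941 z 0.16588928332045938
head [ 0.47155575 -0.18102894  0.0588946 ] 103
back [ 0.4540799  -0.17952171  0.0496161 ] 156 ((459.7982177734375, -180.51007080078125), (37.78877258300781, 66.11605834960938), 77.6792221069336)
side0 [-0.14065668 -0.00030963  0.20101518] 2514 U 0.3801100816552926 0.5349983261557216 V 0.1481453172888643 0.29428851050580274
  v 0.15 umin 0.381
  v 0.18 umin 0.3801
  v 0.21 umin 0.3805
  v 0.24 umin 0.3803
  u 0.4 v 0.15 0.2931
  u 0.43 v 0.1481 0.2927
  u 0.46 v 0.1512 0.293
  u 0.49 v 0.1509 0.2925
 tab slope 0.5109621175054678 [ 0.56062254 -0.17895972] U 0.5551304930782407 0.6094559578825446 V 0.19683607341521397 0.24547459715903397 z 0.16308012167042082
head [ 0.46837674 -0.17783563  0.05875184] 74
back [ 0.45291499 -0.17302869  0.04932967] 128 ((457.13104248046875, -176.7687225341797), (42.12393569946289, 65.43140411376953), 78.90461730957031)
```

The roof is open by about 0.14 rad, and the kennel's yaw is about -9.3°. The cat is at about (0.459,-0.179), yaw about -10 to -12°, with its head at +x. I'll plan the approach to the tab.

```bash
cat >> h.py <<'E'
KY=np.radians(-9.3); UH,VC=0.541,0.2200
def kw(u,v,z):  # kennel-hinge-frame (m) to world; u behind hinge, v from centre line
    c,s=np.cos(KY),np.sin(KY); U=UH+u;V=VC+v
    return np.array([U*c-V*s,U*s+V*c,z])
def Rtool(tau,sgn=1,yaw=KY):
    """x-axis down tilted tau towards -u; y along sgn*kennel y"""
    x=np.array([-np.sin(tau),0,-np.cos(tau)]);y=np.array([0,sgn,0.]);z=np.cross(x,y)
    return Ro.from_euler('z',yaw)*Ro.from_matrix(np.c_[x,y,z])
def rel(P,R):
    s=monitor.observe();R0=Ro.from_euler('xyz',s['ee_rot'])
    return np.round(np.r_[R0.inv().apply(np.array(P)-s['ee_pos'])*1000,0,0,0]+np.r_[0,0,0,(R0.inv()*R).as_rotvec()],3)
E
python3 - <<'E'
from h import *
s=monitor.observe();R=Ro.from_euler('xyz',s['ee_rot']);print(np.round(R.as_matrix(),3))
z=load('wrist0');C=-z['R'].T@z['t'];print('cam',C, 'in tool',R.inv().apply(C-s['ee_pos']))
P=kw(.052,0,.215);print(P)
for g in (1,-1): print(g,rel(P,Rtool(0,g)))
E
```

```text
[[-0.     0.406 -0.914]
 [ 0.001 -0.914 -0.406]
 [-1.    -0.001  0.   ]]
cam [ 0.34141847 -0.58706543  0.38442285] in tool [-0.17946422  0.00025128 -0.07388376]
[0.62075828 0.12127719 0.215     ]
1 [-9.59700e+00 -5.33691e+02 -6.16595e+02 -2.56200e+00 -1.00000e-03
  0.00000e+00]
-1 [-9.59700e+00 -5.33691e+02 -6.16595e+02  5.80000e-01  0.00000e+00
  1.00000e-03]
```

{"name": "carry_out", "arguments": {
  "commands": [-40,-30,-35,0.03,0,0,-80,-60,-70,0.06,0,0,-100,-85,-100,0.1,0,0,-100,-110,-130,0.13,0,0,-100,-140,-165,0.16,0,0,-100,-165,-195,0.19,0,0,-100,-190,-220,0.22,0,0,-100,-220,-255,0.25,0,0,-100,-245,-285,0.28,0,0,-100,-270,-315,0.3,0,0,-100,-300,-350,0.33,0,0,-100,-325,-380,0.36,0,0,-100,-350,-405,0.39,0,0,-100,-375,-435,0.42,0,0,-100,-405,-470,0.45,0,0,-100,-430,-500,0.48,0,0,-100,-455,-530,0.5,0,0,-100,-480,-560,0.53,0,0,-100,-510,-590,0.56,0,0,-100,-534,-617,0.58,0,0],
  "claw": 255,
  "squeeze": 20
}}

```text
time: 1.82
ee_pos: [0.6164, 0.1123, 0.3053]
ee_rot: [-0.694, 1.57, 2.283]
ft_force: [-0.2, -1.0, 0.6]
width: 0.0004
```

Run:
```python
from h import *
grab('wrist','wrist1'); grab('side','side1')
s=st()
print(rel(kw(.052,0,.215),Rtool(0,-1)))
W=cloud(load('wrist1'))
c,sn=np.cos(KY),np.sin(KY)
U=W[...,0]*c+W[...,1]*sn; V=-W[...,0]*sn+W[...,1]*c; Z=W[...,2]
t=(U>.53)&(U<.68)&(V>.17)&(V<.27)&(Z>.11)&(Z<.2)
print('tab',U[t].min(),U[t].max(),V[t].min(),V[t].max())
m=(Z>.1)&(Z<.2);print(U[m].min(),U[m].max(),V[m].min(),V[m].max())
```

```text
{'time': 1.9167, 'joint_positions': [0.0044, 0.3049, -0.3753, 1.5736, 0.1106, 1.2852, -2.1126], 'joint_velocities': [0.0634, -0.0456, 0.0626, 0.0562, -0.0021, 0.0052, 0.1018], 'joint_torque': [-1.491, -79.2976, -4.1601, -51.028, 0.5972, -0.0034, -2.7963], 'ee_pos': [0.6165, 0.1178, 0.3044], 'ee_rot': [-0.9763, 1.5667, 2.0098], 'ft_force': [-1.0809, -0.4381, -0.5107], 'ft_torque': [0.0578, 0.0455, 0.0165], 'width': 0.0001}
[ 8.9422e+01 -3.7740e+00 -3.8570e+00  7.0000e-03  2.0000e-03  3.0000e-03]
tab 0.5300161870553831 0.6114542808851404 0.1700053175956229 0.2699492754342874
0.38296669114647147 0.7179595121049556 -0.09602570151684678 0.5585548496286971
```

View pics/wrist1.png

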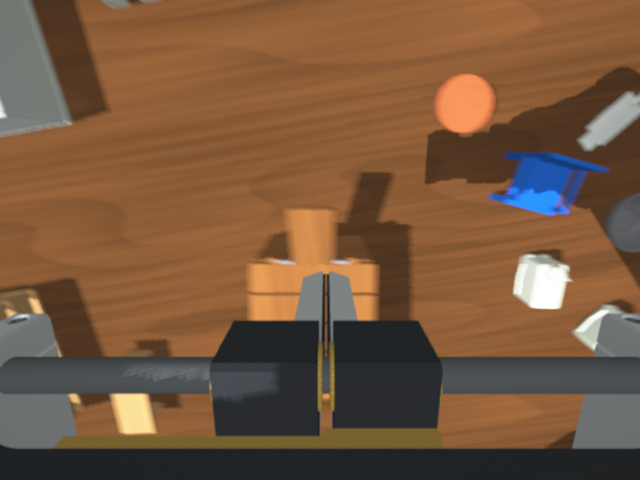

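View pics/side1.png

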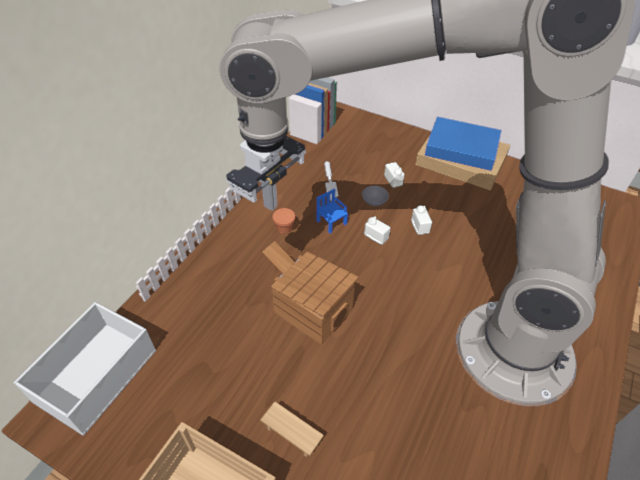

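The wrist view shows the tab at columns 286-337, rows 208-262, just beyond the fingers. The side view shows the forearm well above the kennel. I'll measure the tab's centre line and compute the press path.

Run:
```python
from h import *
W=cloud(load('wrist1'))
c,sn=np.cos(KY),np.sin(KY)
U=W[...,0]*c+W[...,1]*sn; V=-W[...,0]*sn+W[...,1]*c; Z=W[...,2]
for v in (215,225,235,245): print(v,[ (np.round(V[v,k],4),np.round(Z[v,k],3)) for k in (284,288,311,334,339)], np.round(U[v,311],4))
r=Z[285]; k=np.where((r>.11)&(r<.14))[0]; print(V[285][k].min(),V[285][k].max(),U[285][k].mean(),Z[285][k].mean())
def tcp(phi,tau,s,L=0.008):
    P=np.array([s*np.cos(phi)-.004*np.sin(phi), .12+s*np.sin(phi)+.004*np.cos(phi)])
    k=np.clip((phi+tau)/.1,-1,1)*L
    zdir=np.array([np.cos(tau),-np.sin(tau)]) # outward across finger
    return P-k*zdir
R0=None
for i,a in enumerate(np.linspace(.14,1.3,12)):
    phi=.65-a; tau=0.35*i/11; s=.060 if phi+tau>0 else .056
    p=tcp(phi,tau,s); X=kw(p[0],0,p[1]); print(round(a,2),np.round(p*1000,1),rel(X,Rtool(tau,-1)))
```

```text
215 [(np.float64(0.2711), np.float64(0.0)), (np.float64(0.2653), np.float64(0.0)), (np.float64(0.2248), np.float64(0.159)), (np.float64(0.2024), np.float64(0.159)), (np.float64(0.1915), np.float64(-0.001))] 0.6048
225 [(np.float64(0.2714), np.float64(0.001)), (np.float64(0.2657), np.float64(0.0)), (np.float64(0.2251), np.float64(0.155)), (np.float64(0.2022), np.float64(0.153)), (np.float64(0.1914), np.float64(0.001))] 0.5939
235 [(np.float64(0.272), np.float64(0.001)), (np.float64(0.2662), np.float64(0.001)), (np.float64(0.2256), np.float64(0.146)), (np.float64(0.2021), np.float64(0.147)), (np.float64(0.1912), np.float64(-0.002))] 0.5816
245 [(np.float64(0.2664), np.float64(0.048)), (np.float64(0.2609), np.float64(0.05)), (np.float64(0.2262), np.float64(0.138)), (np.float64(0.2019), np.float64(0.141)), (np.float64(0.1931), np.float64(0.049))] 0.5686
0.1507347512345877 0.2916627891782795 0.51920088566939 0.12779894131446481
0.14 [ 42.4 152.8] [ 1.51662e+02 -3.62700e+00  5.58700e+00  7.00000e-03  2.00000e-03
  3.00000e-03]
0.25 [ 45.6 147.5] [ 1.56889e+02 -3.58700e+00  2.40000e+00  7.0
[... 308 characters left out ...]
00e-01
  3.00000e-03]
0.67 [ 52.2 124.2] [ 1.8019e+02 -3.4620e+00 -4.2280e+00  7.0000e-03 -1.5700e-01  3.0000e-03]
0.77 [ 54.7 117.7] [ 1.86755e+02 -3.42200e+00 -6.76500e+00  7.00000e-03 -1.89000e-01
  3.00000e-03]
0.88 [ 55.9 111.1] [ 1.9328e+02 -3.3920e+00 -7.9760e+00  7.0000e-03 -2.2000e-01  3.0000e-03]
0.98 [ 60.3 103.8] [ 2.00554e+02 -3.33600e+00 -1.24590e+01  7.00000e-03 -2.52000e-01
  3.00000e-03]
1.09 [60.1 97.6] [ 2.06848e+02 -3.31600e+00 -1.21910e+01  7.00000e-03 -2.84000e-01
  2.00000e-03]
1.19 [57.6 91.9] [ 2.12499e+02 -3.31400e+00 -9.71200e+00  7.00000e-03 -3.16000e-01
  2.00000e-03]
1.3 [54.5 86.6] [ 2.17864e+02 -3.31700e+00 -6.67000e+00  7.00000e-03 -3.48000e-01
  2.00000e-03]
```

{"name": "carry_out", "arguments": {
  "commands": [35,-2,3,0,0,0,75,-3,5,0,0,0,110,-4,5,0,0,0,130,-4,5,0,0,0,142,-4,6,0,0,0,147,-4,6,0,0,0,152,-4,6,0,0,0,157,-4,2,0.01,-0.03,0,162,-4,0,0.01,-0.06,0,168,-4,-2,0.01,-0.09,0,174,-4,-4,0.01,-0.12,0]
}}

```text
time: 2.83
ee_pos: [0.6212, 0.1221, 0.1321]
ee_rot: [-0.029, 1.448, 2.948]
ft_force: [-4.8, 0.1, 4.3]
width: 0.0002
```

Run:
```python
from h import *
st(); grab('side','side2'); 
R=Rtool(.12,-1)
for a in (.56,.77,.98,1.19,1.3,1.34):
    pass
a=cv2.imread('pics/side2.png')[120:360,180:440]; cv2.imwrite('pics/side2c.png',cv2.resize(a,None,fx=2.5,fy=2.5))
```

```text
{'time': 2.8333, 'joint_positions': [-0.0015, 0.5198, -0.3626, 1.6544, 0.1298, 1.1067, -2.1295], 'joint_velocities': [0.041, 0.3139, 0.0034, -0.294, -0.0969, 0.3104, 0.1312], 'joint_torque': [0.3992, -100.3329, -5.3594, -40.5077, 0.7718, -2.1848, -0.4067], 'ee_pos': [0.6212, 0.1221, 0.1321], 'ee_rot': [-0.0289, 1.4483, 2.9476], 'ft_force': [-4.8484, 0.0904, 4.3009], 'ft_torque': [0.0975, 1.2322, 0.0391], 'width': 0.0002}
```

View pics/side2c.png

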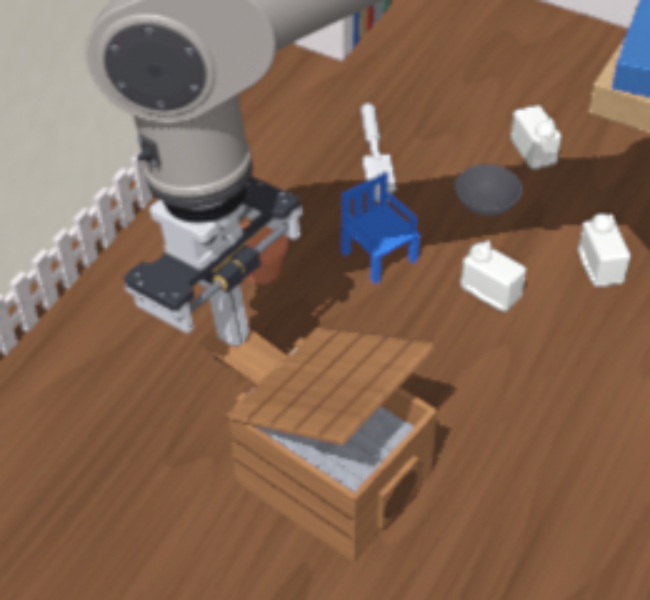

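The fingers are on the tab, with contact near (230,345) in the crop. The roof has opened to about 0.55 rad with only a few newtons. I'll compute the rest of the path from here.

Run:
```python
from h import *
def tcp(phi,tau,s,L=0.008):
    P=np.array([s*np.cos(phi)-.004*np.sin(phi), .12+s*np.sin(phi)+.004*np.cos(phi)])
    k=np.clip((phi+tau)/.3,-1,1)*L
    return P-k*np.array([np.cos(tau),-np.sin(tau)])
for i,a in enumerate(np.linspace(.6,1.36,12)):
    phi=.65-a; tau=.12+.23*i/11
    p=tcp(phi,tau,.058); print(round(a,2),np.round(p*1000,1),rel(kw(p[0],0,p[1]),Rtool(tau,-1)))
```

```text
0.6 [ 53.2 127.4] [ 3.015  0.313 -0.677 -0.004  0.005  0.004]
0.67 [ 54.8 123.3] [ 6.868e+00  3.190e-01 -2.798e+00 -4.000e-03 -1.600e-02  4.000e-03]
0.74 [ 56.2 119.2] [ 1.0823e+01  3.2700e-01 -4.6460e+00 -4.0000e-03 -3.6000e-02  4.0000e-03]
0.81 [ 57.2 115. ] [ 1.4861e+01  3.3600e-01 -6.2180e+00 -4.0000e-03 -5.7000e-02  4.0000e-03]
0.88 [ 58.  110.8] [ 1.8964e+01  3.4700e-01 -7.5100e+00 -3.0000e-03 -7.8000e-02  4.0000e-03]
0.95 [ 58.5 106.5] [ 2.311e+01  3.580e-01 -8.520e+00 -3.000e-03 -9.900e-02  4.000e-03]
1.01 [ 58.7 102.3] [ 2.7283e+01  3.7100e-01 -9.2480e+00 -3.0000e-03 -1.2000e-01  4.0000e-03]
1.08 [58.6 98.1] [ 3.1461e+01  3.8500e-01 -9.6940e+00 -3.0000e-03 -1.4100e-01  4.0000e-03]
1.15 [58.3 93.9] [ 3.5627e+01  3.9900e-01 -9.8620e+00 -3.0000e-03 -1.6200e-01  4.0000e-03]
1.22 [57.6 89.8] [ 3.976e+01  4.150e-01 -9.754e+00 -3.000e-03 -1.830e-01  4.000e-03]
1.29 [56.5 85.9] [ 4.3781e+01  4.3200e-01 -9.0670e+00 -3.0000e-03 -2.0400e-01  4.0000e-03]
1.36 [54.1 82.5] [ 4.7504e+01  4.5300e-01 -7.1730e+00 -3.0000e-03 -2.2500e-01  4.0000e-03]
```

{"name": "carry_out", "arguments": {
  "commands": [4,0,-1,0,0,0,8,0,-3,0,-0.02,0,12,0,-5,0,-0.04,0,16,0,-6,0,-0.06,0,20,0,-8,0,-0.08,0,24,0,-8.5,0,-0.1,0,28,0,-9,0,-0.12,0,32,0,-9.5,0,-0.14,0,36,0,-10,0,-0.16,0,39,0,-9.5,0,-0.18,0,39,0,-9.5,0,-0.18,0]
}}

```text
time: 3.8
ee_pos: [0.6269, 0.1207, 0.0903]
ee_rot: [-0.012, 1.265, 2.963]
ft_force: [0.0, -0.1, 2.6]
width: 0.0006
```

```bash
cat >> h.py <<'E'
def roofang(tag):
    W=cloud(load(tag));c,s=np.cos(KY),np.sin(KY)
    U=W[...,0]*c+W[...,1]*s-UH;V=-W[...,0]*s+W[...,1]*c-VC;Z=W[...,2]-.12
    m=(U>-.17)&(U<.03)&(abs(V)<.068)&(Z>.03)&(Z<.175)
    P=np.c_[U[m],Z[m]]
    A=np.c_[P[:,1],np.ones(len(P))]; k=np.ones(len(P),bool)
    for _ in range(10):
        co=np.linalg.lstsq(A[k],P[k,0],rcond=None)[0]; k=abs(A@co-P[:,0])<.004
    print(tag,'roof angle',np.arctan2(1,-co[0]),'offset',co[1],k.sum(),len(P),'zmax',P[k,1].max())
E
python3 - <<'E'
from h import *
s=st(); grab('side','side3'); roofang('side3')
R=Ro.from_euler('xyz',s['ee_rot']);print(R.inv().apply(s['ft_force']))
E
```

```text
{'time': 3.8, 'joint_positions': [0.0133, 0.6785, -0.3586, 1.5171, 0.0869, 1.255, -2.0771], 'joint_velocities': [-0.0009, -0.0202, -0.0044, 0.0224, 0.0083, -0.0308, -0.0087], 'joint_torque': [0.0334, -109.9445, -7.914, -39.4631, -0.5646, 1.8702, 0.1737], 'ee_pos': [0.6269, 0.1207, 0.0903], 'ee_rot': [-0.0117, 1.2647, 2.9635], 'ft_force': [0.0487, -0.0629, 2.6315], 'ft_torque': [0.1552, -0.0554, -0.0049], 'width': 0.0006}
side3 roof angle 1.2454968612044865 offset -0.004922089519648443 573 631 zmax 0.15635570897717477
[-2.5269543   0.04463558  0.73719597]
```

View pics/side3.png

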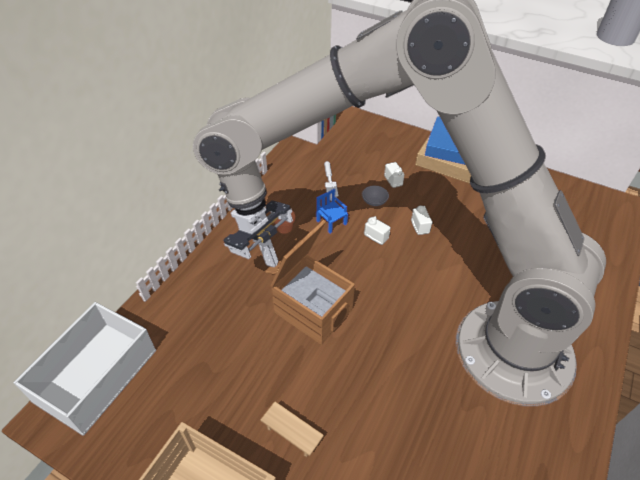

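The roof is at about 1.25 rad, nearly fully open. I'll press it the last few millimetres onto the stop.

{"name": "carry_out", "arguments": {
  "commands": [2,0,0.5,0,-0.01,0,4,0,1,0,-0.02,0,5,0,1,0,-0.03,0,5,0,1,0,-0.03,0]
}}

```text
time: 4.18
ee_pos: [0.6248, 0.1211, 0.0863]
ee_rot: [-0.011, 1.235, 2.964]
ft_force: [1.6, -0.2, 9.4]
width: 0.0006
```

Run:
```python
from h import *
s=monitor.observe(); grab('side','side4'); roofang('side4')
R=Ro.from_euler('xyz',s['ee_rot']);print(R.inv().apply(s['ft_force']))
```

```text
side4 roof angle 1.3131680517593545 offset -0.004634169508875109 779 835 zmax 0.160414806004139
[-9.45236545 -0.12616419  1.56161808]
```

{"name": "carry_out", "arguments": {
  "commands": [2,0,0,0,0,0,3,0,0,0,0,0,3,0,0,0,0,0]
}}

```text
time: 4.48
ee_pos: [0.6247, 0.1212, 0.0858]
ee_rot: [-0.013, 1.237, 2.962]
ft_force: [0.5, -3.2, 25.5]
width: 0.0004
```

Run:
```python
from h import *
s=monitor.observe(); grab('side','side5'); roofang('side5')
R=Ro.from_euler('xyz',s['ee_rot']);print(R.inv().apply(s['ft_force']),s['ee_pos'])
```

```text
side5 roof angle 1.3126437235127517 offset -0.00450025407815135 781 836 zmax 0.16013065181172997
[-24.47202884   2.99013012   7.33648992] [0.62471203 0.12121288 0.08576076]
```

The roof is fully open at 1.31 rad: the force rose to 25 N without further movement. I'll retreat, then go over to the cat with the tool half-turned, so the camera stays clear of the open roof during placing.

Run:
```python
from h import *
print(rel([.70,.105,.33],Rtool(0.3,-1)))
yaw=np.radians(-10.8)
print(rel([.52,-.19,.26],Rtool(0,1,yaw)))
print((Rtool(0,-1).inv()*Rtool(0,1,yaw)).as_rotvec())
```

```text
[-2.55989e+02  2.45100e+00  7.21200e+00 -4.00000e-03  3.30000e-02
  5.00000e-03]
[-1.49086e+02  3.23605e+02  1.05989e+02 -3.07700e+00 -1.00000e-03
  5.18000e-01]
[-3.11541271  0.          0.        ]
```

{"name": "carry_out", "arguments": {
  "commands": [-10,0,-1,0,0,0,-30,0,-3,0,0,0,-60,0,-5,0,0,0,-100,0,-5,0,0,0,-140,0,-5,0,0,0,-180,0,-5,0,0,0,-220,0,0,0,0.05,0,-240,0,0,0,0.1,0]
}}

```text
time: 5.2
ee_pos: [0.7038, 0.1071, 0.3167]
ee_rot: [-0.025, 1.342, 2.949]
ft_force: [0.7, 0.8, 0.3]
width: 0.0004
```

Run:
```python
from h import *
st()
yaw=np.radians(-10.8)
Rf=Rtool(0,1,yaw)
print(rel([.52,-.19,.26],Rf))
s=monitor.observe();R0=Ro.from_euler('xyz',s['ee_rot'])
rv=(R0.inv()*Rf).as_rotvec();print(rv)
P1=np.array([.60,-.05,.33]);P2=np.array([.52,-.19,.25])
for k in range(1,15):
    f=k/14; print(rel(s['ee_pos']+(P2-s['ee_pos'])*f,Rf)[:3].round(0))
```

```text
{'time': 5.2, 'joint_positions': [-0.0023, 0.5928, -0.345, 1.139, 0.0807, 1.6397, -2.0522], 'joint_velocities': [-0.0367, -0.3576, 0.0082, 0.058, 0.162, -0.2631, -0.0257], 'joint_torque': [1.405, -98.3682, -4.7676, -45.8843, -1.1521, 3.4094, 0.1185], 'ee_pos': [0.7038, 0.1071, 0.3167], 'ee_rot': [-0.0254, 1.3424, 2.9486], 'ft_force': [0.7085, 0.7619, 0.3443], 'ft_torque': [-0.0027, -0.2218, -0.0048], 'width': 0.0004}
[ 8.32080e+01  3.24005e+02  1.15620e+02 -3.10100e+00 -5.00000e-03
  3.56000e-01]
[-3.10050853 -0.00532239  0.35564292]
[ 7. 23.  8.]
[13. 46. 16.]
[20. 69. 24.]
[27. 93. 32.]
[ 33. 116.  40.]
[ 40. 139.  49.]
[ 46. 162.  57.]
[ 53. 185.  65.]
[ 60. 208.  73.]
[ 66. 231.  81.]
[ 73. 255.  89.]
[ 80. 278.  97.]
[ 86. 301. 105.]
[ 93. 324. 113.]
```

{"name": "carry_out", "arguments": {
  "commands": [5,16,6,-0.12,0,0.014,10,32,11,-0.24,0,0.028,14,49,17,-0.36,0,0.041,19,65,23,-0.48,0,0.055,24,81,29,-0.6,0,0.069,28,97,35,-0.72,0,0.083,33,113,40,-0.84,0,0.096,38,130,46,-0.96,0,0.11,42,146,52,-1.08,0,0.124,47,162,58,-1.2,0,0.138,52,178,63,-1.32,0,0.151,57,194,69,-1.44,0,0.165,61,211,75,-1.56,0,0.179,66,227,80,-1.68,0,0.193,71,243,86,-1.8,0,0.206,75,259,92,-1.92,0,0.22,80,275,98,-2.04,0,0.234,85,292,103,-2.16,0,0.248,89,308,109,-2.28,0,0.262,93,324,113,-2.4,0,0.275],
  "claw": 90
}}

```text
time: 6.87
ee_pos: [0.5195, -0.1906, 0.2498]
ee_rot: [-1.244, 1.495, -2.128]
ft_force: [0.1, 0.1, -1.2]
width: 0.061
```

Run:
```python
from h import *
st()
print(rel([.53,-.19,.24],Rtool(0,1,np.radians(-10.8))))
```

```text
{'time': 6.8667, 'joint_positions': [0.8096, 0.2774, -0.7419, 1.781, 0.2721, 1.2017, 0.6662], 'joint_velocities': [0.6072, -0.0598, -0.1652, 0.1701, -0.0792, -0.2494, 1.86], 'joint_torque': [-8.1457, -68.2868, -7.1632, -45.6687, 0.5691, 1.0691, -6.2322], 'ee_pos': [0.5195, -0.1906, 0.2498], 'ee_rot': [-1.244, 1.4953, -2.1277], 'ft_force': [0.1313, 0.0517, -1.1964], 'ft_torque': [0.091, -0.1802, 0.0004], 'width': 0.061}
[ 9.338e+00  9.171e+00  6.005e+00 -6.950e-01 -2.000e-03  7.700e-02]
```

{"name": "carry_out", "arguments": {
  "commands": [2,2,1,-0.12,0,0.015,4,4,2,-0.24,0,0.03,6,6,4,-0.36,0,0.045,8,8,5,-0.48,0,0.06,9,9,6,-0.6,0,0.07,9,9,6,-0.695,0,0.077,9,9,6,-0.695,0,0.077]
}}

```text
time: 7.45
ee_pos: [0.5296, -0.1906, 0.2401]
ee_rot: [2.635, 1.568, 2.451]
ft_force: [0.1, -1.0, 0.6]
width: 0.0607
```

Run:
```python
from h import *
st(); grab('wrist','wrist2')
W=cloud(load('wrist2'));Z=W[...,2]
m0=(W[...,0]>.40)&(W[...,0]<.52)&(W[...,1]>-.24)&(W[...,1]<-.13)
for lo,hi in [(.03,.055),(.044,.055),(.053,.075)]:
    m=m0&(Z>lo)&(Z<hi); print(lo,m.sum(),np.nanmedian(W[m],0),cv2.minAreaRect((W[m][:,:2]*1000).astype(np.float32)))
```

```text
{'time': 7.45, 'joint_positions': [0.9453, 0.3243, -0.8708, 1.7779, 0.2668, 1.1659, 1.3797], 'joint_velocities': [-0.0237, -0.0124, 0.0213, 0.0034, -0.0047, -0.0063, -0.1945], 'joint_torque': [0.7129, -67.7942, -12.0171, -45.0014, 0.028, 0.1233, 3.7395], 'ee_pos': [0.5296, -0.1906, 0.2401], 'ee_rot': [2.6351, 1.5682, 2.4507], 'ft_force': [0.1067, -0.9858, 0.5581], 'ft_torque': [0.0436, -0.1821, 0.0328], 'width': 0.0607}
0.03 1780 [ 0.45359272 -0.1766743   0.05007506] ((461.5284729003906, -178.69454956054688), (37.63286590576172, 65.9513931274414), 78.56169128417969)
0.044 1780 [ 0.45359272 -0.1766743   0.05007506] ((461.5284729003906, -178.69454956054688), (37.63286590576172, 65.9513931274414), 78.56169128417969)
0.053 470 [ 0.47970366 -0.18237726  0.06150545] ((466.9443054199219, -179.75527954101562), (24.383691787719727, 52.24892044067383), 79.02275848388672)
```

View pics/wrist2.png

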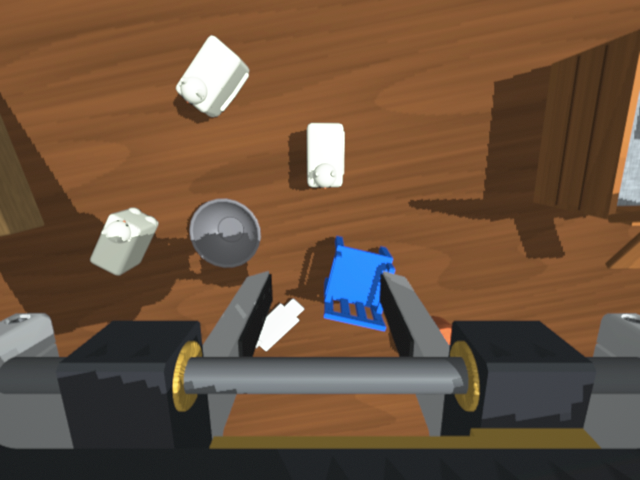

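The wrist view shows the target cat at (325,155), with its head at the lower end (+x). It measures (0.461,-0.179), yaw about -11°. I'll descend to grasp it.

Run:
```python
from h import *
print(rel([.4605,-.1787,.12],Rtool(0,1,np.radians(-11.2))));print(rel([.4605,-.1787,.021],Rtool(0,1,np.radians(-11.2))))
```

```text
[ 1.20372e+02 -1.69600e+00 -6.99060e+01  5.00000e-03 -2.00000e-03
 -1.00000e-03]
[ 2.19372e+02 -1.77900e+00 -6.97070e+01  5.00000e-03 -2.00000e-03
 -1.00000e-03]
```

{"name": "carry_out", "arguments": {
  "commands": [20,-1,-35,0,0,0,45,-2,-65,0,0,0,80,-2,-70,0.005,0,0,120,-2,-70,0.005,0,0,150,-2,-70,0.005,0,0,175,-2,-70,0.005,0,0,195,-2,-70,0.005,0,0,210,-2,-70,0.005,0,0,219,-2,-70,0.005,0,0,219,-2,-70,0.005,0,0,219,-2,-70,0.005,0,0],
  "claw": 90
}}

```text
time: 8.42
ee_pos: [0.4603, -0.1787, 0.0217]
ee_rot: [2.818, 1.568, 2.621]
ft_force: [-0.3, -0.1, 0.5]
width: 0.0606
```

{"name": "carry_out", "arguments": {
  "commands": [0,0,0,0,0,0,0,0,0,0,0,0,0,0,0,0,0,0,0,0,0,0,0,0,0,0,0,0,0,0,0,0,0,0,0,0],
  "claw": 255,
  "squeeze": 12
}}

```text
time: 8.92
ee_pos: [0.4607, -0.179, 0.0223]
ee_rot: [3.005, 1.569, 2.808]
ft_force: [-1.7, -0.0, 10.4]
width: 0.0377
```

{"name": "carry_out", "arguments": {
  "commands": [-3,0,0,0,0,0,-8,0,0,0,0,0,-8,0,0,0,0,0]
}}

```text
time: 9.17
ee_pos: [0.4611, -0.1791, 0.0312]
ee_rot: [-3.062, 1.57, 3.023]
ft_force: [0.5, -0.9, -0.9]
width: 0.0378
```

Run:
```python
from h import *
s=st(); grab('side','side6'); grab('wrist','wrist6')
a=cv2.imread('pics/side6.png')[150:300,300:460]; cv2.imwrite('pics/side6c.png',cv2.resize(a,None,fx=4,fy=4))
```

```text
{'time': 9.1667, 'joint_positions': [0.8625, 0.4798, -0.7488, 2.1101, 0.4909, 0.7297, 1.1672], 'joint_velocities': [-0.0049, 0.0114, 0.0081, 0.0062, 0.0164, -0.0159, -0.016], 'joint_torque': [0.3017, -73.8008, -11.9374, -29.581, -0.2623, 0.4105, 0.233], 'ee_pos': [0.4611, -0.1791, 0.0312], 'ee_rot': [-3.0624, 1.5703, 3.0234], 'ft_force': [0.509, -0.9374, -0.9472], 'ft_torque': [0.0157, -0.1757, 0.0588], 'width': 0.0378}
```

View pics/side6c.png

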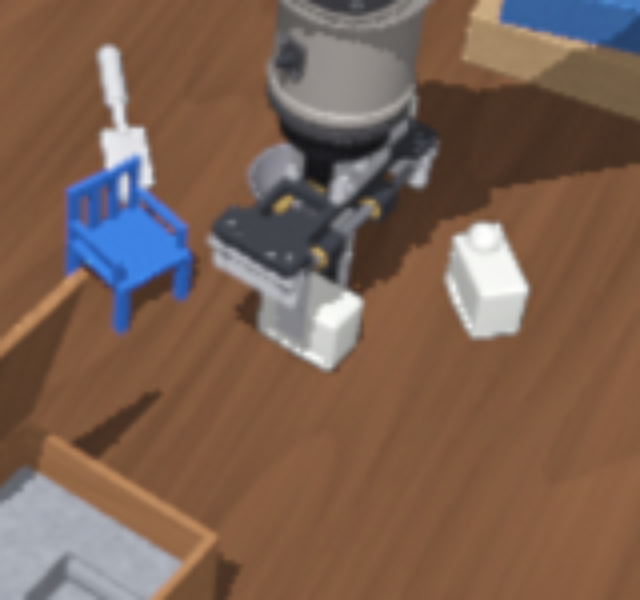

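View pics/wrist6.png

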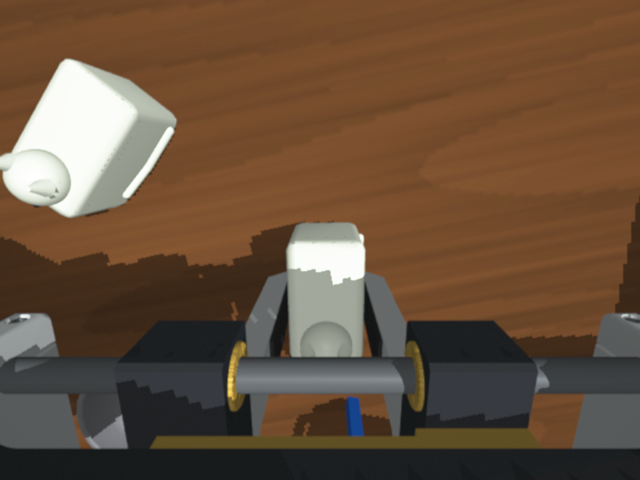

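The cat is held squarely, with both pads on its body and an opening of 37.8 mm. Next I'll measure the cutout in the top and side images.

Run:
```python
from h import *
grab('top','top6')
for n in ['top6','side6']:
    W=cloud(load(n));c,s=np.cos(KY),np.sin(KY)
    U=(W[...,0]*c+W[...,1]*s-UH)*1000;V=(-W[...,0]*s+W[...,1]*c-VC)*1000;Z=W[...,2]*1000
    m=(U>-160)&(U<-4)&(abs(V)<70)
    f=m&(Z>38)&(Z<48); print(n,'floor',f.sum(),U[f].min(),U[f].max(),V[f].min(),V[f].max(),np.median(Z[f]))
    f=m&(Z>70)&(Z<79); print('foam',f.sum(),U[f].min(),U[f].max(),V[f].min(),V[f].max(),np.median(Z[f]))
    f=(U>-175)&(U<20)&(abs(V)<80)&(Z>111)&(Z<118); print('rim',f.sum(),U[f].min(),U[f].max(),V[f].min(),V[f].max(),np.median(Z[f]))
    f=m&(Z<68); print('below foam',f.sum(), U[f].min(),U[f].max(),V[f].min(),V[f].max())
    roofang(n)
    z=load(n); print([np.round(pix(z,kw(-.106+a,b,.075)),1) for a in(-.037,.037) for b in(-.023,.023)])
a=cv2.imread('pics/top6.png')[190:310,220:340]; cv2.imwrite('pics/top6c.png',cv2.resize(a,None,fx=5,fy=5))
a=cv2.imread('pics/side6.png')[220:350,250:380]; cv2.imwrite('pics/side6d.png',cv2.resize(a,None,fx=4.5,fy=4.5))
```

```text
top6 floor 313 -150.70574228460947 -6.968511852976533 -68.79791492126522 21.75085227684373 43.868395389069605
foam 1123 -159.62019430428919 -34.961760978495235 -68.4820659887763 59.26178701623916 75.67683686987488
rim 292 -152.78020495617818 19.624842281998344 -67.2812693887816 65.05862453205988 115.36033201599793
below foam 481 -159.84208566244595 -4.4077273381355475 -69.99102041435899 65.4326302663278
top6 roof angle 1.288554090139313 offset 0.0068316218409506455 675 744 zmax 0.16427541808099477
[array([281.3, 278. ]), array([265.2, 275.2]), array([286., 252.]), array([269.9, 249.3])]
side6 floor 320 -159.96814318139275 -5.066008412019429 -63.89263898429334 69.35202896428314 43.33194521265066
foam 1382 -159.988473536781 -4.075081273576475 -63.65876043207838 69.51043075265925 75.36252234290622
rim 526 -155.66007122387094 0.04607322589589291 -67.82044104996656 69.22096294983635 114.79894345856752
below foam 1442 -159.98827295542424 -4.133861655315152 -69.21051088083271 69.97054356758022
side6 roof angle 1.3124327430541955 offset -0.004591737205665103 769 826 zmax 0.15977263697189042
[array([340.2, 302. ]), array([329.1, 314.2]), array([316.8, 287.1]), array([305.5, 298.8])]
```

View pics/top6c.png

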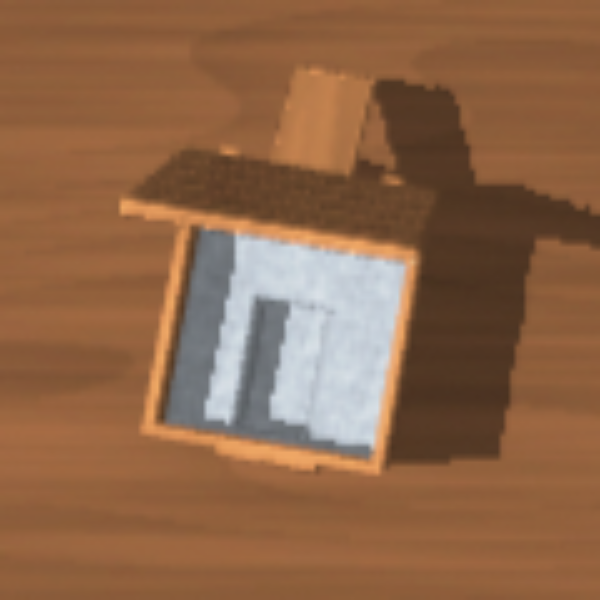

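View pics/side6d.png

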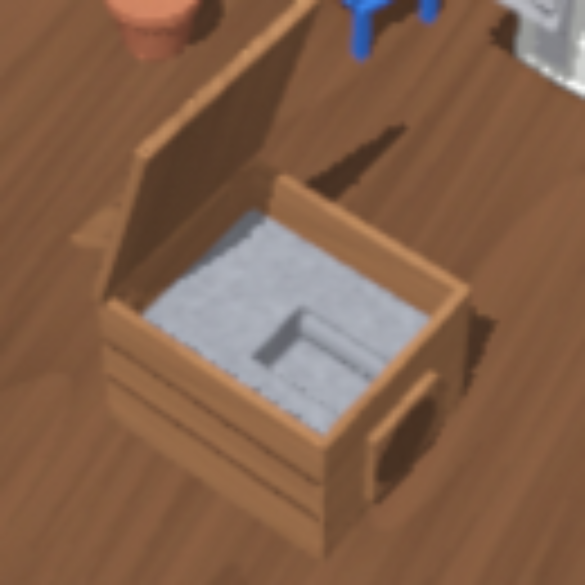

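Run:
```python
from h import *
R=Rtool(0,1)
print(kw(-.106,0,.2))
for z in (.22,.15,.10,.086): print(z,rel(kw(-.106,0,z),R))
```

```text
[0.46483508 0.1468106  0.2       ]
0.22 [-1.89516e+02  3.20396e+02 -6.00840e+01 -3.50000e-02 -1.00000e-03
 -0.00000e+00]
0.15 [-1.19516e+02  3.20388e+02 -6.00010e+01 -3.50000e-02 -1.00000e-03
 -0.00000e+00]
0.1 [-6.95160e+01  3.20383e+02 -5.99410e+01 -3.50000e-02 -1.00000e-03
 -0.00000e+00]
0.086 [-5.55160e+01  3.20381e+02 -5.99250e+01 -3.50000e-02 -1.00000e-03
 -0.00000e+00]
```

{"name": "carry_out", "arguments": {
  "commands": [-15,0,0,0,0,0,-45,0,0,0,0,0,-80,0,0,0,0,0,-115,0,0,0,0,0,-150,10,-2,0,0,0,-175,30,-5,0,0,0,-189,55,-10,-0.005,0,0,-189,85,-15,-0.01,0,0,-189,115,-21,-0.015,0,0,-189,145,-27,-0.02,0,0,-189,175,-33,-0.02,0,0,-189,205,-38,-0.025,0,0,-189,235,-44,-0.03,0,0,-189,265,-50,-0.035,0,0,-189,290,-55,-0.035,0,0,-189,308,-58,-0.035,0,0,-189,320,-60,-0.035,0,0,-189,320,-60,-0.035,0,0,-189,320,-60,-0.035,0,0]
}}

```text
time: 10.9
ee_pos: [0.4645, 0.1467, 0.2192]
ee_rot: [3.055, 1.569, 2.894]
ft_force: [0.5, -0.6, -0.8]
width: 0.0379
```

Run:
```python
from h import *
st(); grab('wrist','wrist7');grab('side','side7')
R=Rtool(0,1)
for z in (.15,.10,.086): print(z,rel(kw(-.106,0,z),R))
W=cloud(load('wrist7'));c,s=np.cos(KY),np.sin(KY)
U=(W[...,0]*c+W[...,1]*s-UH)*1000;V=(-W[...,0]*s+W[...,1]*c-VC)*1000;Z=W[...,2]*1000
f=(U>-175)&(U<20)&(abs(V)<80)&(Z>111)&(Z<118); print('rim',f.sum(),U[f].min(),U[f].max(),V[f].min(),V[f].max(),np.median(Z[f]))
f=(Z>160)&(abs(U+106)<50)&(abs(V)<30)&(Z<240);print('cat',f.sum(),U[f].min(),U[f].max(),V[f].min(),V[f].max())
```

```text
{'time': 10.9, 'joint_positions': [0.5263, 0.2452, -1.0855, 1.951, 0.2435, 1.0881, 0.7483], 'joint_velocities': [0.0271, -0.0075, 0.0128, 0.0055, -0.001, 0.0016, 0.0106], 'joint_torque': [-2.4688, -49.8791, -10.9787, -44.591, -0.0609, -0.0212, -0.4627], 'ee_pos': [0.4645, 0.1467, 0.2192], 'ee_rot': [3.0545, 1.569, 2.8937], 'ft_force': [0.5353, -0.6295, -0.806], 'ft_torque': [0.0582, -0.1609, -0.0246], 'width': 0.0379}
0.15 [ 6.9239e+01  1.3390e+00 -2.4000e-02 -1.0000e-03 -2.0000e-03  0.0000e+00]
0.1 [ 1.19239e+02  1.35700e+00  5.50000e-02 -1.00000e-03 -2.00000e-03
  0.00000e+00]
0.086 [ 1.33239e+02  1.36300e+00  7.70000e-02 -1.00000e-03 -2.00000e-03
  0.00000e+00]
rim 3036 -152.61086062446128 1.086169935382686 -65.67290479148849 66.73978842624243 115.33665296436689
cat 1457 -140.0699308640704 -113.60210814737626 -29.963536182258526 29.988233945272917
```

View pics/wrist7.png

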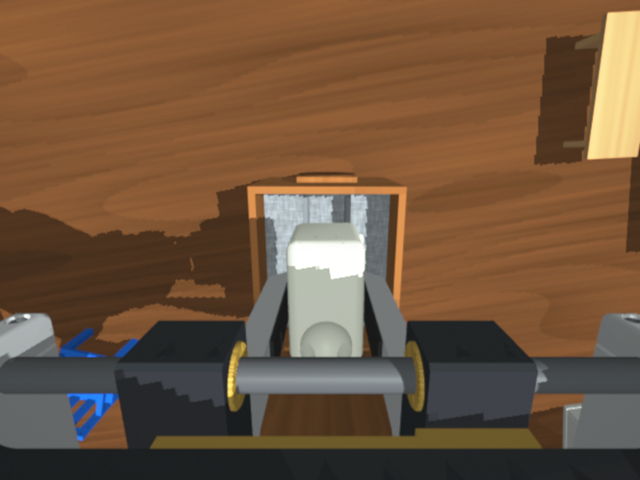

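View pics/side7.png

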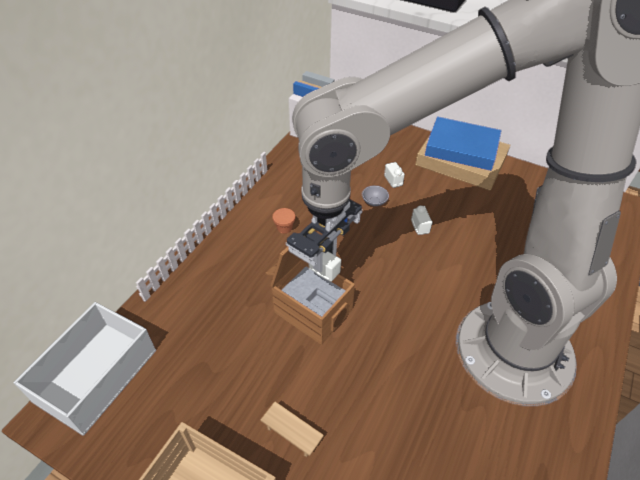

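The cat is aligned over the bed; its rear end reads about 2 mm too far forward relative to the rim. I'll shift it about 1.5 mm back and lower it to the lips.

{"name": "carry_out", "arguments": {
  "commands": [20,1.5,1.5,0,0,0,50,1.5,1.5,0,0,0,80,1.5,1.5,0,0,0,100,1.5,1.5,0,0,0,112,1.5,1.5,0,0,0,120,1.5,1.5,0,0,0,125,1.5,1.5,0,0,0,129,1.5,1.5,0,0,0,131,1.5,1.5,0,0,0,131,1.5,1.5,0,0,0]
}}

```text
time: 11.83
ee_pos: [0.4668, 0.1469, 0.0887]
ee_rot: [2.948, 1.57, 2.785]
ft_force: [-0.5, 1.3, -1.3]
width: 0.038
```

Run:
```python
from h import *
st(); grab('wrist','wrist8');grab('side','side8')
a=cv2.imread('pics/side8.png')[180:350,240:400]; cv2.imwrite('pics/side8c.png',cv2.resize(a,None,fx=3.5,fy=3.5))
```

```text
{'time': 11.8333, 'joint_positions': [0.3685, 0.4322, -0.9622, 2.0782, 0.4689, 0.8626, 0.5413], 'joint_velocities': [0.0025, -0.0059, -0.0039, -0.0031, -0.0083, 0.0063, 0.0048], 'joint_torque': [0.3042, -65.4837, -13.3408, -33.9842, 0.3047, 0.3386, -0.1294], 'ee_pos': [0.4668, 0.1469, 0.0887], 'ee_rot': [2.9479, 1.5702, 2.7846], 'ft_force': [-0.4882, 1.2601, -1.2646], 'ft_torque': [0.3632, -0.1927, -0.0531], 'width': 0.038}
```

View pics/wrist8.png

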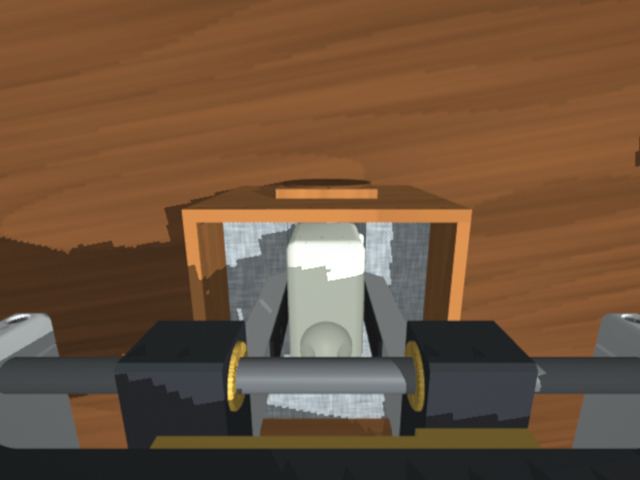

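View pics/side8c.png

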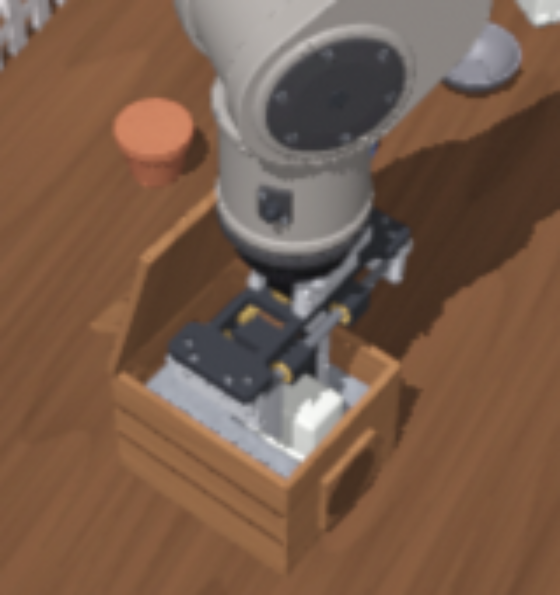

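The cat's base is about 8 mm into the cutout with almost no force, and the cutout edges flank the cat evenly. I'll lower it a little onto the lips.

{"name": "carry_out", "arguments": {
  "commands": [1.5,0,0,0,0,0,3,0,0,0,0,0,4,0,0,0,0,0,4,0,0,0,0,0]
}}

```text
time: 12.27
ee_pos: [0.4669, 0.1469, 0.0849]
ee_rot: [2.524, 1.571, 2.361]
ft_force: [1.8, -0.3, -0.0]
width: 0.0376
```

{"name": "carry_out", "arguments": {
  "commands": [0,0,0,0,0,0,0,0,0,0,0,0,0,0,0,0,0,0,0,0,0,0,0,0,0,0,0,0,0,0],
  "claw": 105
}}

```text
time: 12.68
ee_pos: [0.4669, 0.1469, 0.0849]
ee_rot: [3.005, 1.571, 2.842]
ft_force: [-0.2, 0.2, 0.5]
width: 0.0555
```

{"name": "carry_out", "arguments": {
  "commands": [-10,0,0,0,0,0,-30,0,0,0,0,0,-60,0,-3,0,0,0,-90,0,-8,0,0,0,-120,0,-10,0,0,0,-130,0,-10,0,0,0,-130,0,-10,0,0,0]
}}

```text
time: 13.27
ee_pos: [0.4582, 0.149, 0.2178]
ee_rot: [0.129, 1.567, -0.034]
ft_force: [0.0, 0.1, 0.0]
width: 0.0552
```

Run:
```python
from h import *
st(); grab('wrist','wrist9');grab('top','top9');grab('side','side9')
for n in ['wrist9','side9','top9']:
    W=cloud(load(n));c,s=np.cos(KY),np.sin(KY)
    U=(W[...,0]*c+W[...,1]*s-UH)*1000;V=(-W[...,0]*s+W[...,1]*c-VC)*1000;Z=W[...,2]*1000
    f=(U>-150)&(U<-60)&(abs(V)<28)&(Z>95)&(Z<140)
    print(n,f.sum(),U[f].min(),U[f].max(),V[f].min(),V[f].max())
    b=f&(U<-112)&(abs(V)<15)
    if b.sum()>20:
        A=np.c_[U[b]+116,V[b],np.ones(b.sum())]; print('back plane',np.linalg.lstsq(A,Z[b],rcond=None)[0],b.sum())
a=cv2.imread('pics/side9.png')[180:350,240:400]; cv2.imwrite('pics/side9c.png',cv2.resize(a,None,fx=3.5,fy=3.5))
```

```text
{'time': 13.2667, 'joint_positions': [0.5348, 0.2331, -1.0987, 1.9666, 0.2385, 1.076, 0.7404], 'joint_velocities': [-0.0241, 0.0491, 0.0303, 0.0526, 0.0435, -0.0454, -0.0423], 'joint_torque': [0.9293, -50.4586, -9.997, -44.2571, -0.9353, 1.0732, 0.8428], 'ee_pos': [0.4582, 0.149, 0.2178], 'ee_rot': [0.1294, 1.5667, -0.0341], 'ft_force': [0.0013, 0.0587, 0.0376], 'ft_torque': [0.0335, -0.21, 0.0143], 'width': 0.0552}
wrist9 3493 -149.99289903839102 -70.18102715135144 -27.760541625477558 27.958893661925305
back plane [8.06814139e-03 3.39299427e-03 1.12468154e+02] 1276
side9 463 -149.96154631080526 -71.27238429979604 -24.94527772550373 26.114919817588206
back plane [ 1.30575381e-01 -6.15416820e-02  1.13324452e+02] 147
top9 1 -73.92320277162129 -73.92320277162129 -18.4314679175884 -18.4314679175884
```

View pics/wrist9.png

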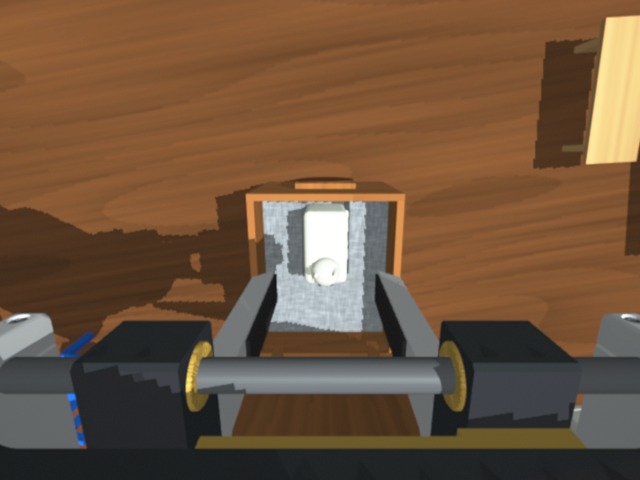

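View pics/side9c.png

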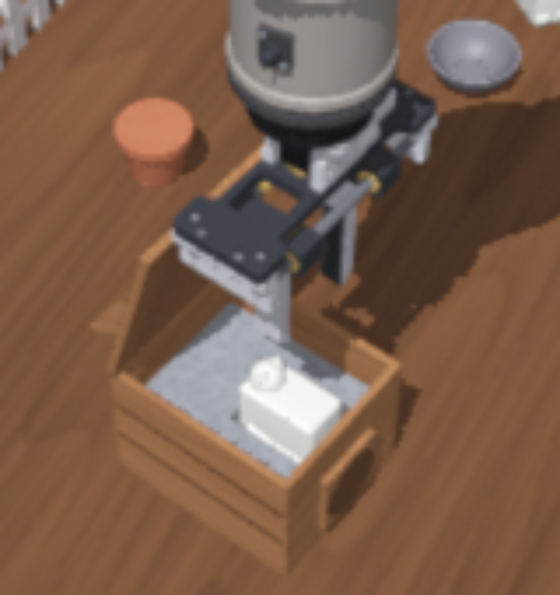

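The cat stands upright on the lips, with its back level at z≈0.1125. I'll close the fingers and press at the back point.

Run:
```python
from h import *
W=cloud(load('wrist9'));c,s=np.cos(KY),np.sin(KY)
U=(W[...,0]*c+W[...,1]*s-UH)*1000;V=(-W[...,0]*s+W[...,1]*c-VC)*1000;Z=W[...,2]*1000
f=(U>-150)&(U<-60)&(abs(V)<28)&(Z>109)&(Z<114)&(U<-112)&(abs(V)<25)
k=f&(U>-135);print(V[k].min(),V[k].max(),U[f].min(), cv2.minAreaRect(np.c_[U[f],V[f]].astype(np.float32)))
for z in (.13,.114,.093): print(z,rel(kw(-.1155,0.0003,z),Rtool(0,1)))
```

```text
-17.907368737475586 18.841191535663327 -148.74288953646618 ((-130.36285400390625, 2.2391395568847656), (45.15908432006836, 36.73780822753906), 89.97176361083984)
0.13 [ 8.425e+01  4.730e-01 -1.263e+00 -1.000e-03 -1.000e-03  1.000e-03]
0.114 [ 1.0025e+02  4.8200e-01 -1.2500e+00 -1.0000e-03 -1.0000e-03  1.0000e-03]
0.093 [ 1.2125e+02  4.9300e-01 -1.2330e+00 -1.0000e-03 -1.0000e-03  1.0000e-03]
```

{"name": "carry_out", "arguments": {
  "commands": [0,0.5,-1,0,0,0,0,0.5,-1,0,0,0,0,0.5,-1,0,0,0,20,0.5,-1,0,0,0,45,0.5,-1,0,0,0,70,0.5,-1,0,0,0,88,0.5,-1,0,0,0,95,0.5,-1,0,0,0,95,0.5,-1,0,0,0],
  "claw": 255
}}

```text
time: 14.17
ee_pos: [0.4547, 0.1487, 0.1178]
ee_rot: [-2.895, 1.567, -3.058]
ft_force: [0.1, 0.6, -0.0]
width: 0.0008
```

{"name": "carry_out", "arguments": {
  "commands": [3,0,0,0,0,0,6,0,0,0,0,0,9,0,0,0,0,0,12,0,0,0,0,0,15,0,0,0,0,0,15,0,0,0,0,0]
}}

```text
time: 14.67
ee_pos: [0.4546, 0.1485, 0.1026]
ee_rot: [-2.862, 1.567, -3.025]
ft_force: [-0.6, 0.1, 0.1]
width: 0.0004
```

Run:
```python
from h import *
st(); grab('wrist','wrist10');grab('side','side10')
a=cv2.imread('pics/side10.png')[180:350,240:400]; cv2.imwrite('pics/side10c.png',cv2.resize(a,None,fx=3.5,fy=3.5))
```

```text
{'time': 14.6667, 'joint_positions': [0.393, 0.3986, -0.994, 2.0871, 0.4333, 0.8805, 0.557], 'joint_velocities': [0.0034, -0.0047, -0.004, -0.0039, -0.0116, 0.0131, 0.0079], 'joint_torque': [-0.2296, -61.9995, -13.2684, -35.4266, 0.1257, -0.0986, -0.1786], 'ee_pos': [0.4546, 0.1485, 0.1026], 'ee_rot': [-2.8617, 1.5668, -3.0246], 'ft_force': [-0.619, 0.1288, 0.123], 'ft_torque': [-0.0029, -0.1619, -0.0195], 'width': 0.0004}
```

View pics/wrist10.png

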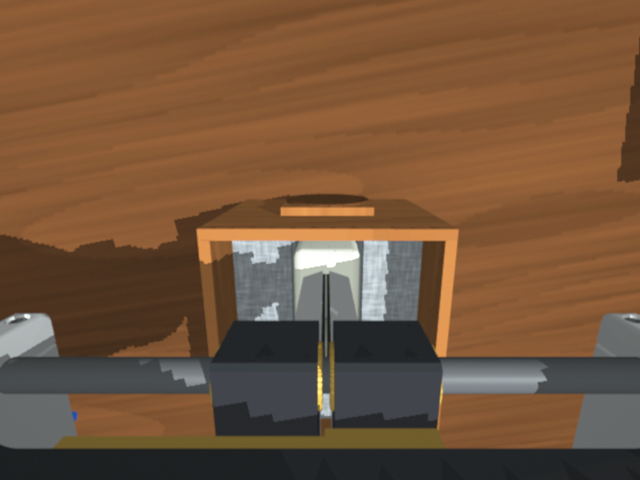

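View pics/side10c.png

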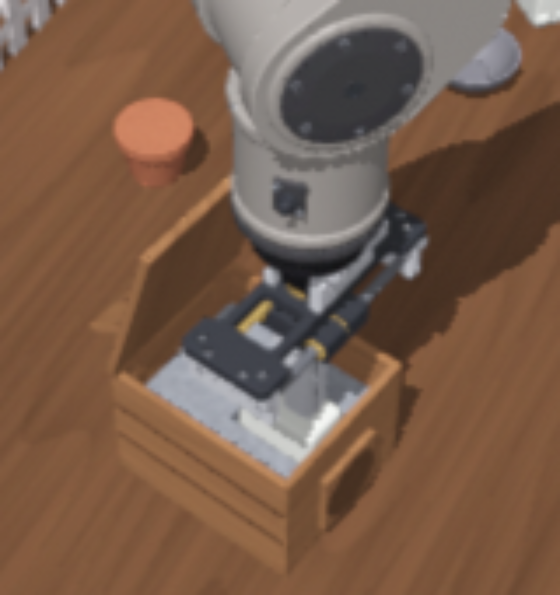

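The cat has gone past the lips and sunk. I'll keep pressing to the floor while watching the force.

{"name": "carry_out", "arguments": {
  "commands": [2,0,0,0,0,0,4,0,0,0,0,0,6,0,0,0,0,0,8,0,0,0,0,0,9,0,0,0,0,0,9,0,0,0,0,0]
}}

```text
time: 15.27
ee_pos: [0.4548, 0.1488, 0.0938]
ee_rot: [-2.96, 1.567, -3.122]
ft_force: [0.4, 0.2, 0.2]
width: 0.0008
```

{"name": "carry_out", "arguments": {
  "commands": [1,0,0,0,0,0,2,0,0,0,0,0,2,0,0,0,0,0]
}}

```text
time: 15.52
ee_pos: [0.4556, 0.149, 0.0931]
ee_rot: [-2.597, 1.568, -2.76]
ft_force: [-6.7, -5.7, 33.1]
width: 0.0008
```

The force rose to 33 N at z=0.0931, so the cat is on the floor. I'll back off and verify.

{"name": "carry_out", "arguments": {
  "commands": [-5,0,0,0,0,0,-30,0,0,0,0,0,-65,0,0,0,0,0,-100,0,0,0,0,0,-125,0,0,0,0,0,-135,0,0,0,0,0]
}}

```text
time: 16.02
ee_pos: [0.4568, 0.1498, 0.2312]
ee_rot: [-0.453, 1.569, -0.616]
ft_force: [0.5, -0.7, -0.1]
width: 0.0003
```

Run:
```python
from h import *
st(); grab('wrist','wrist11');grab('side','side11')
for n in ['wrist11','side11']:
    W=cloud(load(n));c,s=np.cos(KY),np.sin(KY)
    U=(W[...,0]*c+W[...,1]*s-UH)*1000;V=(-W[...,0]*s+W[...,1]*c-VC)*1000;Z=W[...,2]*1000
    f=(U>-150)&(U<-60)&(abs(V)<17)&(Z>80)&(Z<130)
    b=f&(U<-114)&(U>-136)&(abs(V)<14)
    A=np.c_[U[b]+116,V[b],np.ones(b.sum())]; print(n,'back plane',np.linalg.lstsq(A,Z[b],rcond=None)[0],b.sum(),'head max',Z[f&(U>-105)].max() if (f&(U>-105)).any() else None)
roofang('side11')
a=cv2.imread('pics/side11.png')[180:350,240:400]; cv2.imwrite('pics/side11c.png',cv2.resize(a,None,fx=3.5,fy=3.5))
```

```text
{'time': 16.0167, 'joint_positions': [0.5506, 0.2165, -1.1106, 1.9498, 0.2187, 1.1036, 0.7577], 'joint_velocities': [0.1001, -0.1267, -0.028, -0.1007, -0.1372, 0.167, 0.1378], 'joint_torque': [-0.2811, -45.3015, -8.5009, -42.9111, -0.3292, 0.5509, 0.3269], 'ee_pos': [0.4568, 0.1498, 0.2312], 'ee_rot': [-0.4528, 1.5694, -0.6157], 'ft_force': [0.4504, -0.6911, -0.1156], 'ft_torque': [0.0929, -0.1659, 0.003], 'width': 0.0003}
wrist11 back plane [9.21045405e-02 7.58574146e-03 9.39400386e+01] 682 head max 112.19520633678218
side11 back plane [2.79004844e-02 9.94843620e-03 9.39969918e+01] 89 head max 113.55846918582415
side11 roof angle 1.307622461050255 offset -0.004099785940028002 341 544 zmax 0.1596125961783496
```

View pics/side11c.png

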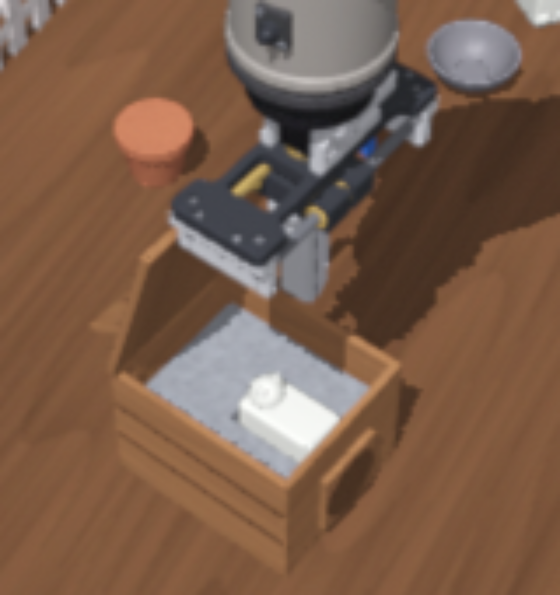

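View pics/wrist11.png

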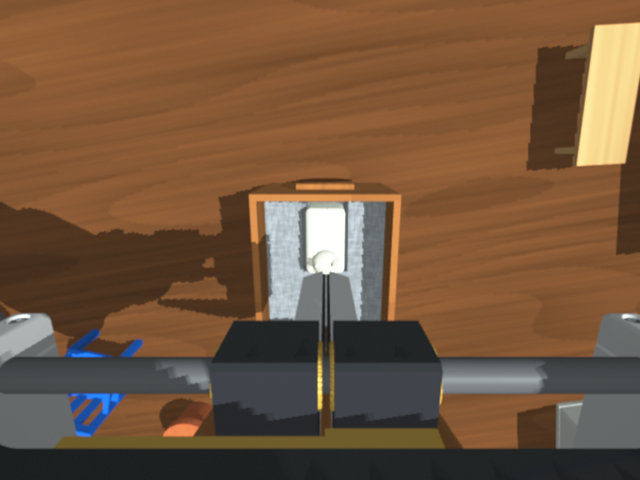

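Run:
```python
from h import *
for n in ['wrist9','wrist11','side11']:
    W=cloud(load(n));c,s=np.cos(KY),np.sin(KY)
    U=(W[...,0]*c+W[...,1]*s-UH)*1000;V=(-W[...,0]*s+W[...,1]*c-VC)*1000;Z=W[...,2]*1000
    for u in range(-144,-66,6):
        b=(abs(U-u)<3)&(abs(V)<12)&(Z>60)&(Z<140); print(n,u,b.sum(),np.round(np.percentile(Z[b],[10,50,90]),1) if b.sum() else '')
```

```text
wrist9 -144 28 [114.3 115.2 116.6]
wrist9 -138 269 [ 75.   98.9 111.1]
wrist9 -132 206 [111.6 112.6 113.7]
wrist9 -126 185 [112.  112.9 113.8]
wrist9 -120 193 [112.1 113.  113.9]
wrist9 -114 192 [112.  113.1 113.8]
wrist9 -108 185 [112.1 113.  113.9]
wrist9 -102 178 [112.2 113.  113.9]
wrist9 -96 254 [112.5 113.9 121.2]
wrist9 -90 268 [117.  123.9 127.2]
wrist9 -84 146 [123.5 126.3 129.4]
wrist9 -78 121 [119.3 123.9 125.8]
wrist9 -72 29 [111.5 117.9 122.9]
wrist11 -144 27 [114.5 115.4 116.3]
wrist11 -138 148 [66.3 82.6 90.7]
wrist11 -132 165 [91.7 93.1 94.2]
wrist11 -126 155 [92.4 93.4 94.4]
wrist11 -120 151 [92.4 93.3 94.4]
wrist11 -114 148 [92.7 93.5 94.5]
wrist11 -108 148 [92.5 93.4 94.5]
wrist11 -102 148 [92.5 93.4 94.4]
wrist11 -96 193 [ 92.8  94.1 101.1]
wrist11 -90 211 [ 94.8 104.  106.9]
wrist11 -84 131 [105.1 107.1 110.1]
wrist11 -78 91 [100.1 104.9 106.7]
wrist11 -72 14 [91.7 92.7 93.9]
side11 -144 0 
side11 -138 13 [90.  91.8 94.4]
side11 -132 19 [91.1 94.2 96.4]
side11 -126 20 [91.5 93.3 96. ]
side11 -120 20 [91.6 94.  96.1]
side11 -114 21 [91.  93.8 97.1]
side11 -108 18 [90.4 93.7 96.3]
side11 -102 21 [92.2 94.2 95.7]
side11 -96 28 [ 93.2  96.8 102.9]
side11 -90 33 [ 97.2 104.5 108.7]
side11 -84 17 [103.4 106.2 109.7]
side11 -78 12 [ 94.6 101.7 104.2]
side11 -72 1 [97.9 97.9 97.9]
```

The cat is home: its back is level at z≈0.0934 along its whole length (expected 0.093), and it is upright. Next I'll go over and behind the open roof and push it shut along its arc.

Run:
```python
from h import *
s=monitor.observe()
R=Rtool(0,1)
for u,z in [(-.115,.315),(.015,.315),(.01,.235)]: print(rel(kw(u,0,z),R))
```

```text
[-8.5645e+01 -1.0170e+00 -4.6800e-01 -1.0000e-03  1.0000e-03  1.0000e-03]
[-8.55540e+01 -8.40000e-01  1.29532e+02 -1.00000e-03  1.00000e-03
  1.00000e-03]
[-5.55700e+00 -7.38000e-01  1.24476e+02 -1.00000e-03  1.00000e-03
  1.00000e-03]
```

{"name": "carry_out", "arguments": {
  "commands": [-35,-1,0,0,0,0,-70,-1,0,0,0,0,-90,-1,5,0,0,0,-90,-1,30,0,0,0,-90,-1,60,0,0,0,-90,-1,90,0,0,0,-90,-1,120,0,0,0,-88,-1,135,0,0,0,-88,-1,135,0,0,0,-60,-1,132,0,0,0,-30,-1,128,0,0,0,-5,-1,125,0,0,0,-5,-1,125,0,0,0]
}}

```text
time: 17.2
ee_pos: [0.5764, 0.1268, 0.2288]
ee_rot: [-2.536, 1.563, -2.699]
ft_force: [0.4, -0.0, -0.1]
width: 0.0005
```

```bash
cat >> h.py <<'E'
def roofpath(ths,r=.115,lead=0.0):
    for th in ths:
        p=np.array([-r*np.cos(th)+(.004-lead)*np.sin(th), .12+r*np.sin(th)+(.004-lead)*np.cos(th)])
        k=.008*np.clip(th/.3,0,1)
        print(round(th,2),np.round(p*1000,1),rel(kw(p[0]+k,0,p[1]),Rtool(0,1))[:3].round(1))
E
python3 - <<'E'
from h import *
st(); grab('side','side12'); roofang('side12')
roofpath(np.linspace(1.3,0,20),lead=.001)
a=cv2.imread('pics/side12.png')[130:350,200:400]; cv2.imwrite('pics/side12c.png',cv2.resize(a,None,fx=2.7,fy=2.7))
E
```

```text
{'time': 17.2, 'joint_positions': [0.4485, 0.441, -1.0122, 1.7236, 0.3968, 1.2087, 0.7403], 'joint_velocities': [0.0111, -0.0381, -0.0221, -0.1018, -0.033, 0.0905, 0.0419], 'joint_torque': [-1.788, -77.066, -18.5478, -44.6096, 0.5546, -1.8457, -0.6936], 'ee_pos': [0.5764, 0.1268, 0.2288], 'ee_rot': [-2.5362, 1.5632, -2.6987], 'ft_force': [0.4175, -0.0149, -0.1382], 'ft_torque': [0.0433, -0.1381, 0.0091], 'width': 0.0005}
side12 roof angle 1.309623569006828 offset -0.004296046600324003 766 1059 zmax 0.15937685006994473
1.3 [-27.9 231.6] [  0.3   1.  -28.5]
1.23 [-35.4 229.4] [  2.5   1.  -36.1]
1.16 [-42.8 226.8] [  5.2   1.  -43.5]
1.09 [-50.  223.6] [  8.4   1.  -50.7]
1.03 [-57.  219.9] [ 12.1   1.  -57.6]
0.96 [-63.7 215.8] [ 16.3   1.  -64.3]
0.89 [-70.1 211.2] [ 20.9   1.  -70.7]
0.82 [-76.2 206.2] [ 25.9   1.  -76.7]
0.75 [-81.9 200.8] [ 31.4   1.1 -82.4]
0.68 [-87.2 195. ] [ 37.2   1.1 -87.7]
0.62 [-92.1 188.9] [ 43.3   1.1 -92.6]
0.55 [-96.6 182.4] [ 49.8   1.1 -97.1]
0.48 [-100.7  175.7] [  56.6    1.1 -101.1]
0.41 [-104.2  168.6] [  63.6    1.2 -104.7]
0.34 [-107.3  161.4] [  70.8    1.2 -107.7]
0.27 [-109.9  154. ] [  78.3    1.2 -111. ]
0.21 [-112.   146.4] [  85.9    1.2 -114.8]
0.14 [-113.5  138.7] [  93.6    1.2 -118.2]
0.07 [-114.5  130.9] [ 101.4    1.3 -121. ]
0.0 [-115.  123.] [ 109.3    1.3 -123.2]
```

View pics/side12c.png

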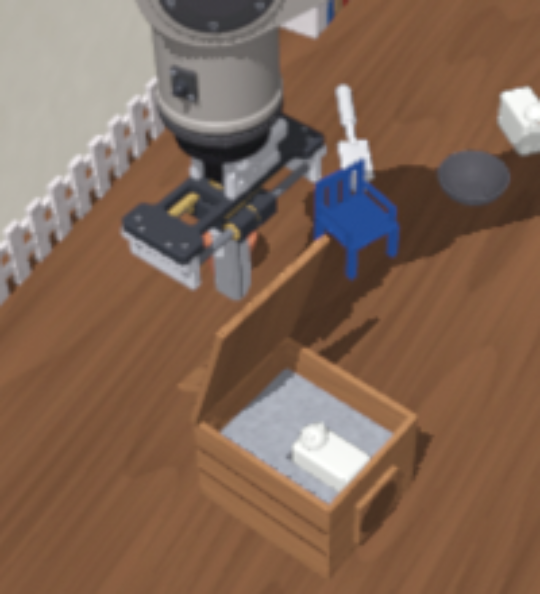

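The fingers are behind the roof, and the cat is visible inside the kennel. I'll push the roof along the arc.

{"name": "carry_out", "arguments": {
  "commands": [0,1,-15,0,0,0,0,1,-24,0,0,0,0,1,-29,0,0,0,2,1,-36,0,0,0,5,1,-43,0,0,0,8,1,-51,0,0,0,12,1,-58,0,0,0,16,1,-64,0,0,0,21,1,-71,0,0,0,26,1,-77,0,0,0,31,1,-82,0,0,0,37,1,-88,0,0,0,43,1,-93,0,0,0]
}}

```text
time: 18.33
ee_pos: [0.4854, 0.1432, 0.1885]
ee_rot: [-2.441, 1.566, -2.604]
ft_force: [1.5, 0.5, 0.5]
width: 0.0001
```

Run:
```python
from h import *
st(); grab('side','side13'); roofang('side13')
roofpath(np.linspace(.62,0,10),lead=.001)
a=cv2.imread('pics/side13.png')[130:350,200:400]; cv2.imwrite('pics/side13c.png',cv2.resize(a,None,fx=2.7,fy=2.7))
```

```text
{'time': 18.3333, 'joint_positions': [0.492, 0.3348, -1.0694, 1.9463, 0.3365, 1.06, 0.6842], 'joint_velocities': [-0.0231, -0.0081, -0.0043, 0.1866, 0.0242, -0.1699, -0.0931], 'joint_torque': [0.3321, -58.1401, -12.9014, -42.0725, -0.4232, 1.0024, 0.3403], 'ee_pos': [0.4854, 0.1432, 0.1885], 'ee_rot': [-2.4409, 1.5656, -2.6037], 'ft_force': [1.5142, 0.4559, 0.4771], 'ft_torque': [0.0631, -0.4491, -0.0676], 'width': 0.0001}
side13 roof angle 0.5899466704378059 offset 0.008266566646107178 1026 1402 zmax 0.09654478812964812
0.62 [-91.9 189.3] [-1.8  0.5  2.5]
0.55 [-96.4 182.8] [ 4.7  0.5 -2.1]
0.48 [-100.5  176. ] [11.5  0.5 -6.1]
0.41 [-104.1  168.9] [18.6  0.6 -9.7]
0.34 [-107.2  161.7] [ 25.9   0.6 -12.8]
0.28 [-109.8  154.2] [ 33.4   0.6 -16. ]
0.21 [-111.9  146.5] [ 41.1   0.7 -19.9]
0.14 [-113.5  138.8] [ 48.9   0.7 -23.2]
0.07 [-114.5  130.9] [ 56.7   0.7 -26.1]
0.0 [-115.  123.] [ 64.7   0.8 -28.3]
```

View pics/side13c.png

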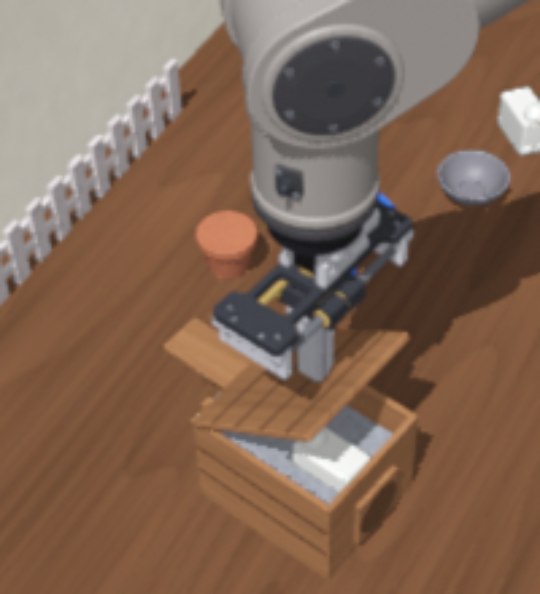

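The roof is following, now at about 0.6 rad. I'll continue to nearly shut, then press gently.

{"name": "carry_out", "arguments": {
  "commands": [5,0.5,-2,0,0,0,12,0.5,-6,0,0,0,19,0.5,-10,0,0,0,26,0.5,-13,0,0,0,33,0.5,-16,0,0,0,41,0.5,-20,0,0,0,49,0.5,-23,0,0,0,56,0.5,-26,0,0,0,61,0.5,-28,0,0,0,63,0.5,-28,0,0,0,63,0.5,-28,0,0,0]
}}

```text
time: 19.3
ee_pos: [0.4555, 0.148, 0.1243]
ee_rot: [-2.511, 1.562, -2.673]
ft_force: [-1.1, 0.5, 1.5]
width: 0.0005
```

{"name": "carry_out", "arguments": {
  "commands": [1,0,0,0,0,0,2,0,0,0,0,0,2,0,0,0,0,0]
}}

```text
time: 19.55
ee_pos: [0.4558, 0.1481, 0.1237]
ee_rot: [-2.321, 1.562, -2.483]
ft_force: [-12.1, -6.3, 37.8]
width: 0.0005
```

Firm contact at z=0.1237: the roof is shut. I'll retreat at once and check.

{"name": "carry_out", "arguments": {
  "commands": [-5,0,0,0,0,0,-30,0,0,0,0,0,-65,0,0,0,0,0,-105,0,0,0,0,0,-140,-20,0,0,0,0,-165,-60,0,0,0,0,-175,-100,0,0,0,0,-175,-140,0,0,0,0,-175,-180,0,0,0,0,-175,-220,0,0,0,0,-175,-250,0,0,0,0,-175,-250,0,0,0,0]
}}

```text
time: 20.55
ee_pos: [0.4152, -0.1035, 0.3001]
ee_rot: [-2.287, 1.561, -2.456]
ft_force: [1.2, 0.9, 0.4]
width: 0.0005
```

Run:
```python
from h import *
st(); grab('side','side14'); grab('top','top14')
for n in ['side14','top14']:
    W=cloud(load(n));c,s=np.cos(KY),np.sin(KY)
    U=W[...,0]*c+W[...,1]*s-UH;V=-W[...,0]*s+W[...,1]*c-VC;Z=W[...,2]
    m=(U>-.158)&(U<-.01)&(abs(V)<.066)&(Z>.1)&(Z<.18)
    A=np.c_[U[m],V[m],np.ones(m.sum())];print(n,m.sum(),np.linalg.lstsq(A,Z[m],rcond=None)[0])
a=cv2.imread('pics/side14.png')[130:350,200:460]; cv2.imwrite('pics/side14c.png',cv2.resize(a,None,fx=2.7,fy=2.7))
```

```text
{'time': 20.55, 'joint_positions': [1.0413, -0.0349, -0.9043, 1.9522, -0.0217, 1.2177, 1.5464], 'joint_velocities': [-0.0472, 0.0019, -0.0927, -0.0031, -0.0192, -0.0009, -0.1126], 'joint_torque': [1.8435, -31.7101, 2.4393, -47.4583, -0.0166, 0.1513, 2.6776], 'ee_pos': [0.4152, -0.1035, 0.3001], 'ee_rot': [-2.287, 1.5611, -2.4565], 'ft_force': [1.1514, 0.9133, 0.4302], 'ft_torque': [0.1029, -0.1591, -0.0821], 'width': 0.0005}
side14 2668 [-0.00188507 -0.00959334  0.12431938]
top14 2664 [0.00082722 0.00027735 0.12518209]
```

View pics/side14c.png

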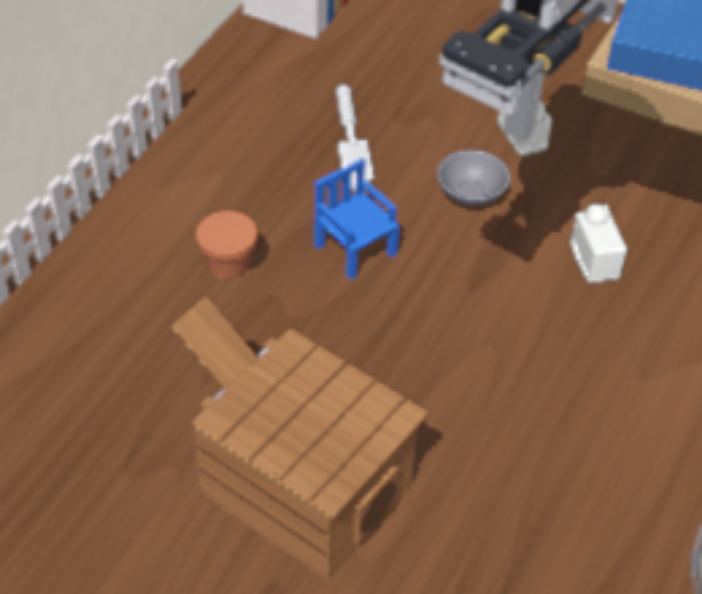

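View pics/top14.png

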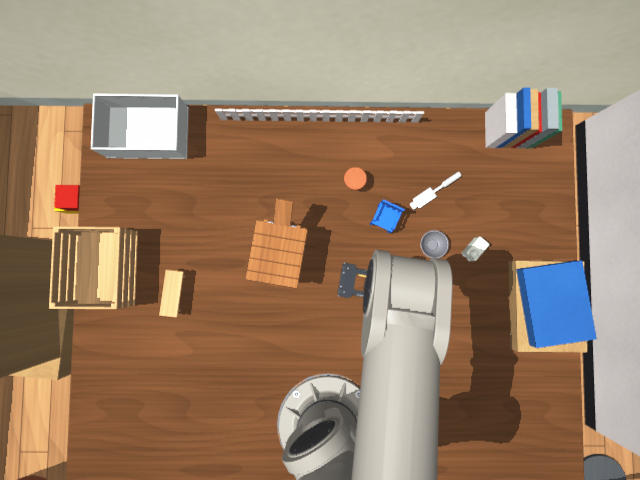

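The roof is level (slope within 0.002 rad, top at z≈0.124-0.125) and shut. The bystanders are at their original pixels and the arm is clear, so I'll hand the job in.

```bash
python3 -c "
from h import *
print(order.sign_off())"
```

```text
the job is handed in; nothing more can be done
None
```

The job is done and handed in at about 20.6 s of the 72 s allowed; the hand-in reports no verdict.

- **Opening:** I pressed the tab until the roof hit its stop, measured at about 1.31 rad, with the last press at about 25 N.
- **Cat:** I took the leftmost cat, set it on the foam lips, let go and pressed its back down with the shut fingers. Before closing the roof, its back was level at about 93.4 mm above the table (93 mm expected), so it is home and upright.
- **Closing:** I pushed the roof down along its arc. It ended level within 0.002 rad, with its top at 124–125 mm (124 mm expected when shut).
- **Surroundings:** In the last pictures, what could be seen of the other toys stood where it began. From the top camera the arm hid the lookalike cat nearest the robot; the side picture showed it standing upright. The robot was touching nothing.

**Forces:** The final presses peaked higher than I meant: about 33 N when the cat met the floor and 38 N when the roof met its closed stop. Both came from the fingertips, and the wrist stayed well under its 120 N limit. I saw no damage or shift in the pictures.

**Measurement spread:** The cameras disagreed with one another by 2–4 mm on positions. I averaged them and used the wrist camera for the final alignment.

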